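Pack three angle brackets heel to toe and clamp the pack

TASK

Stack the two angle brackets from the sloping presenter on the one that lies in the clamp fixture, each turned end for end to the one below so that the pile nests flat: plates level, heels up, long edges in line, and each toe pushed right up against the heel of the bracket below (no more than about 2 mm of gap). Let go of the finished pile, then push the toggle clamp's handle fully down so that its rubber foot presses on the pack. Leave the jar, the tape roll and the marker where they are.

Things in the scene. Friction and masses are not known exactly. Their poses are not given: they have to be found in the camera images.
- fixture: clamp fixture, fixed. Origin on the bench under the pedestal's middle; x along the pack, away from the clamp. Base plate 76 wide, 8 high, x -155 to 73 mm. Pedestal 92 x 34 mm (narrower than the brackets), top at 22 mm. End stop x -54 to -46 mm, 30 wide, top at 34 mm. Toggle clamp at x -146 to -70 mm; its open arm stands upright, up to 180 mm high, and swings down toward +x
- nest (a point): middle of the pedestal's top, 22 mm above the bench; axes as the fixture
- bracket_a: aluminium angle bracket, L profile: plate 90 x 44 x 10 mm with a short upright leg (heel) across one end, 10 mm thick, top 19 mm above the plate's underside; other end: toe. Origin: middle of the plate's underside; x from heel (-45 to -35 mm) to toe (+45), y along the width, z to the heel's side. 0.12 to 0.21 kg. This one lies on the pedestal, x along the fixture's x, heel up by the end stop
- bracket_b: same as bracket_a in shape and axes; lies on the presenter's slope, plate down and heel outward, its length level and its width up the slope; in the nearer or the farther place, its heel toward the opposite end to bracket_c's
- bracket_c: same as bracket_a in shape and axes; lies on the presenter's slope like bracket_b, in the other place, turned the other way
- presenter: stand, fixed, 222 mm long. Face inclined 40 degrees, its low side (-x) toward the fixture, about 80 mm high. Two brackets lie on it across the slope, end to end, middles 108 mm apart, on 6 mm high ribs; the lower long edge of each rests on two tabs 60 mm apart, 8 mm high. Origin on the bench under the middle; x level, up-slope, y along the stand
- handle (a joint): toggle clamp handle: 0 closed (level), 1.25 rad open. Stays where left (friction, 1 to 2 N at the grip). It drives the clamp arm down onto the pack and locks over the last few degrees. At 0 the sprung foot (gives up to 8 mm) presses with about 9 N on a nested pile of three (30 mm high); a pile that is not nested stands too high for it
- handle_grip (a point): on the upper side of the handle's grip, 75 mm from the pivot. Grip 66 mm long (35 to 101 mm from the pivot), 17 wide, 14 thick. Axes turn with the handle: -x along it away from the pivot, z out of its upper side (the side that faces the pile when open)
- handle_pivot (a point): pivot of the handle, 71 mm above the bench, at the fixture's x = -132 mm; the handle turns about the fixture's y. Open, it leans up and away from the pile, 1.25 rad above level; closed, it lies level pointing to the fixture's -x
- foot: rubber foot, 18 mm across, on the end of the clamp arm; closed, it stands on the pack 5 mm from the pedestal's middle toward +x. Origin 21.5 mm above its underside
- tape_masking: roll of masking tape, 76 mm across, 19 mm high, loose; origin at its underside. Leave alone
- purge_jar: jar with a screw lid, 62 mm across, 62 mm high, loose; origin at its underside. Leave alone
- marker_blue: marker pen, 131 mm long, 15 mm thick, lying loose; origin at its underside. Leave alone

How it is judged:
By the outcome, as a careful person would: the job done as asked, in the order asked, and still so for the second after the job is handed in, with the robot touching nothing.
It also fails if it takes over 69 s, if anything falls off the work surface, if the arm or the gripper's body presses on something with over 40 N, if the wrist force passes 120 N, or if a joint passes its speed limit or range.

ROBOT

A 6-joint arm with a two-finger parallel gripper is mounted at the origin on a cart in front of the work surface, level with it; the furniture and walls round the work are solid. World frame = base frame: x ahead of the robot, y to its left, z up, the work surface at z = 0. Lengths are in mm, angles in rad, forces in N, time in s.
With the tool pointing down it reaches from about 250 to 800 mm from the base axis. Payload 8.5 kg.
Tool frame: the origin (TCP) lies midway between the tips of the shut fingers; the grasp point (between the pads) lies 19 mm behind it; z points along the fingers, y is the line along which they close (so a half turn about z gives the same grasp; the last joint's range is limited). The gripper opens to 85 mm and grips with 20 to 120 N. Pads are 22 mm wide; open, the fingers measure 114 mm over their backs; the gripper's body (76 mm by 85 mm) begins 54 mm behind the grasp point. The pads swing forward as they close: fully open they stand 13 mm farther back than shut.
Start: joints at [0, 0.238, -0.013, 1.319, 0, 1.571], TCP at [524.956, -0, 231.276] pointing down, gripper open.
Joint ranges: [-2.66, 2.66], [-1.03, 1.9], [-1.14, 1.46], [-1.82, 2.27], [-1.45, 1.34], [-3.14, 3.14]. Speed limits (rad/s): [2.22, 2.22, 2.79, 3.14, 3.14, 3.14].

INTERFACE

Orientations are given as a rotation vector (axis times angle).
In Python, from workcell import manip, viewer gives the robot as it stands. The module is installed in compiled form; this text tells all that it offers.
- The arm moves only by the tool move_arm, never from a script. Its argument "series" is a list of rows, each an object with "offset": the shift along the tool's x, y, z in m, a list of three; "angular": the turn, a rotation vector about the tool's x, y, z in rad, a list of three; "gripper": the opening, from 0 (shut) to 1 (fully open). In form: [{"offset": [tx, ty, tz], "angular": [wx, wy, wz], "gripper": gripper}, ...]. A call has 1 to 10 rows; each row is the pose to reach, as a shift and turn from the pose commanded when the call began, along the tool's axes at that moment; what a row does not reach only later rows make up. A row lasts 1/8 s, in which the tool goes at most 62.5 mm and 10.7 degrees, less where a joint would pass 70% of its speed; a pose out of reach is approached as far as the arm can. A call with a gripper value outside its range is refused whole. The fingers move at their own pace and stop on an object; "newtons" is the grip in N (left out, the last holds). Time passes only in rows, so rows that repeat a pose let the fingers close. It gives the time, the measured TCP pose, the force, the opening and the grip force at its end, in the units of the state.
- manip.observe(): the state, without advancing time (a new reading comes with each control period).
- viewer.read_camera(name): name is "scene" or "side" or "wrist"; returns the picture (384x512x3 uint8, blue, green, red); there is no depth.
- viewer.camera_params(name): a dict with "fx", "fy", "cx", "cy" (pixels), "distortion" ([k1, k2, p1, p2, k3] as OpenCV has them; the pictures are not rectified), "rvec" (rotation vector, rad) and "tvec" (3), from world to camera coordinates, as OpenCV has them; the wrist camera has in their place "T_tool_cam" (4x4, takes a point from camera to tool coordinates, whose origin is the TCP and whose axes are the flange's). Camera axes: x right, y down, z forward; pixel columns grow to the right and rows downward; lengths in mm; the calibration is good to about 2 mm. A picture is of the moment at which its call begins: read the wrist's pose just before it. camera_params takes no time and is no camera call.
- manip.sign_off(): hands the job in; it is judged then, once.
The state is a dict: "time": time; "joint_positions": joint angles; "joint_vel": joint speeds; "joint_efforts": joint torques, N m; "position": TCP position; "tcp_rot": TCP orientation; "ft_force": force on the tool from outside, world axes, zero at the start; "moment": the same for the moment, N m; "width": opening from 0.0 (shut) to 1.0 (fully open); "gripper_force": force on a finger pad.
Only numpy, scipy, OpenCV 4.12 (cv2) and the standard library are available. Lean on these libraries where they do the work, as an engineer would, in place of code of your own. Each camera call takes 0.05 s, during which the arm holds its last target. There are 200 camera calls.

## Working session

There is one attempt and no reset: what is moved stays moved. The work goes in short steps, Python scripts to look and compute and a tool call to move; the robot and the scene stay as the last step left them, time stands still between calls to the robot, and variables do not carry over. Pictures are saved under pics/ and viewed, at most 10 in all, crops included, and the job is handed in when it is done.

Besides the shell and the picture viewer there is one more tool, called after "Emit:" as name(argument=value, ...), one argument or row to a line, values as JSON. move_arm: Moves the arm, as the interface text tells. Its arguments: {"type":"object","properties":{"series":{"type":"array"},"newtons":{"type":"number"}},"required":["series"]}

```bash
mkdir -p pics; ls
python3 - <<'E'
from workcell import manip, viewer
import cv2,numpy as np
s=manip.observe(); print({k:np.round(v,3).tolist() for k,v in s.items()})
for n in("scene","side","wrist"):
    cv2.imwrite(f"pics/{n}0.png",viewer.read_camera(n)); p=viewer.camera_params(n); print(n,{k:np.round(v,4).tolist() for k,v in p.items()})
a=cv2.imread("pics/scene0.png");b=cv2.imread("pics/side0.png")
E
```

```text
pics
{'time': 0.0, 'joint_positions': [-0.0, 0.239, -0.014, 1.319, -0.0, 1.571], 'joint_vel': [-0.001, -0.002, -0.0, -0.0, 0.001, -0.0], 'joint_efforts': [0.001, -53.879, 34.644, 0.018, 0.0, 0.0], 'position': [524.575, -0.013, 230.668], 'tcp_rot': [-2.221, -2.221, 0.002], 'ft_force': [-0.699, 0.627, 0.054], 'moment': [0.01, 0.013, 0.023], 'gripper_force': 0.0, 'width': 1.003}
scene {'fx': 377.0491, 'fy': 377.0491, 'cx': 256.9872, 'cy': 193.5669, 'distortion': [-0.0671, 0.0, 0.0, 0.0, 0.0], 'rvec': [1.8319, -0.8922, 0.5669], 'tvec': [-359.0089, 223.4046, 694.679]}
side {'fx': 484.3105, 'fy': 484.3105, 'cx': 255.4679, 'cy': 194.0243, 'distortion': [-0.1796, 0.0, 0.0, 0.0, 0.0], 'rvec': [0.4455, -2.6207, 1.3145], 'tvec': [490.8024, 191.0746, 949.2857]}
wrist {'fx': 325.7796, 'fy': 325.7796, 'cx': 248.7787, 'cy': 195.8659, 'distortion': [-0.095, 0.0, 0.0, 0.0, 0.0], 'T_tool_cam': [[0.0007, -0.9601, -0.2796, 71.047], [1.0, 0.0008, -0.0002, -0.1428], [0.0004, -0.2796, 0.9601, -142.4048], [0.0, 0.0, 0.0, 1.0]]}
```

Run:
```python
import cv2
for n in("scene","side"):
    cv2.imwrite(f"pics/{n}0b.png",cv2.resize(cv2.imread(f"pics/{n}0.png"),(800,600),interpolation=cv2.INTER_CUBIC))
```

```text
(no output)
```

View pics/scene0b.png

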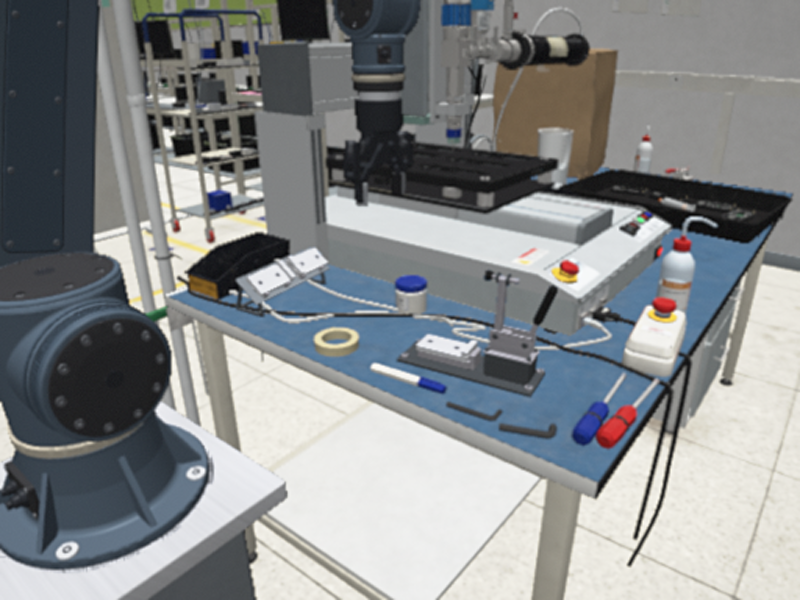

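View pics/side0b.png

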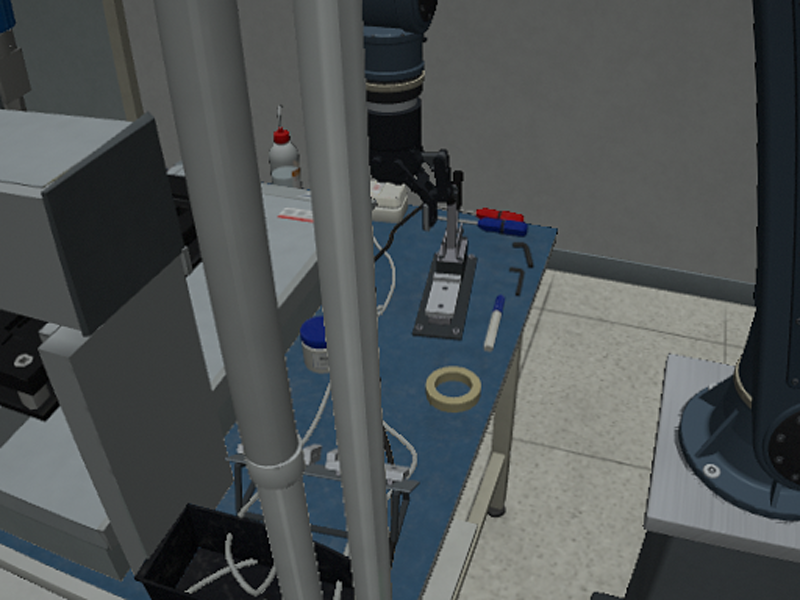

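```bash
cat > h.py <<'E'
from workcell import manip, viewer
import cv2,numpy as np,json,os
from scipy.spatial.transform import Rotation as R
def pose():
    s=manip.observe(); T=np.eye(4); T[:3,:3]=R.from_rotvec(s["tcp_rot"]).as_matrix(); T[:3,3]=s["position"]; return T
def snap(tag,name):
    T=pose(); im=viewer.read_camera(name); cv2.imwrite(f"pics/{tag}.png",im)
    p={k:np.array(v).tolist() for k,v in viewer.camera_params(name).items()}
    if name=="wrist": C=T@np.array(p["T_tool_cam"])
    else:
        C=np.eye(4); M=R.from_rotvec(p["rvec"]).as_matrix(); C[:3,:3]=M.T; C[:3,3]=-M.T@np.array(p["tvec"])
    p["C"]=C.tolist(); json.dump(p,open(f"pics/{tag}.json","w")); return im
def cam(tag):
    p=json.load(open(f"pics/{tag}.json")); K=np.array([[p["fx"],0,p["cx"]],[0,p["fy"],p["cy"]],[0,0,1]]); return K,np.array(p["distortion"]),np.array(p["C"])
def rays(tag,uv):
    K,d,C=cam(tag); n=cv2.undistortPoints(np.array(uv,float).reshape(-1,1,2),K,d)[:,0]
    v=np.c_[n,np.ones(len(n))]@C[:3,:3].T; return C[:3,3],v/np.linalg.norm(v,axis=1)[:,None]
def onz(tag,uv,z):
    o,v=rays(tag,uv); z=np.broadcast_to(z,len(v)); return o+v*((z-o[2])/v[:,2])[:,None]
def tri(obs):
    A=np.zeros((3,3));b=np.zeros(3);L=[]
    for t,uv in obs:
        o,v=rays(t,[uv]); P=np.eye(3)-np.outer(v[0],v[0]); A+=P;b+=P@o; L.append((P,o))
    x=np.linalg.solve(A,b); return x,[float(np.linalg.norm(P@(x-o))) for P,o in L]
def proj(tag,X):
    K,d,C=cam(tag); M=C[:3,:3].T; return cv2.projectPoints(np.array(X,float).reshape(-1,1,3),cv2.Rodrigues(M)[0],-M@C[:3,3],K,d)[0][:,0]
E
python3 - <<'E'
from h import *
snap("sc","scene"); snap("sd","side")
np.set_printoptions(precision=1,suppress=True)
f=.64
print(onz("sc",np.array([[447,345],[270,282],[308,262],[411,285],[337,341],[548,290],[507,275],[405,357],[540,388]])*f,[32,60,60,62,10,140,180,8,8]))
print(onz("sd",np.array([[442,297],[370,470],[410,470]])*f,[32,60,60]))
E
```

```text
[[ 502.7 -154.    32. ]
 [ 463.2  232.    60. ]
 [ 585.1  255.    60. ]
 [ 611.5    3.    62. ]
 [ 433.5   27.3   10. ]
 [ 570.7 -287.9  140. ]
 [ 496.2 -256.6  180. ]
 [ 463.8  -98.     8. ]
 [ 512.2 -316.5    8. ]]
[[ 502.6 -144.4   32. ]
 [ 468.7  242.3   60. ]
 [ 425.   227.3   60. ]]
```

Emit:
move_arm(
  series=[
    {"offset": [0.05, 0, 0], "angular": [0, 0, -0.18], "gripper": 1},
    {"offset": [0.1, 0, 0], "angular": [0, 0, -0.36], "gripper": 1},
    {"offset": [0.15, 0, 0], "angular": [0, 0, -0.54], "gripper": 1},
    {"offset": [0.18, -0.01, 0], "angular": [0, 0, -0.72], "gripper": 1},
    {"offset": [0.2, -0.02, 0], "angular": [0, 0, -0.9], "gripper": 1},
    {"offset": [0.21, -0.02, 0], "angular": [0, 0, -1.08], "gripper": 1},
    {"offset": [0.21, -0.02, 0], "angular": [0, 0, -1.26], "gripper": 1},
    {"offset": [0.21, -0.02, 0], "angular": [0, 0, -1.44], "gripper": 1},
    {"offset": [0.21, -0.02, 0], "angular": [0, 0, -1.57], "gripper": 1},
    {"offset": [0.21, -0.02, 0], "angular": [0, 0, -1.57], "gripper": 1},
  ],
)

```text
time: 1.5
position: [504.9, 210.0, 231.2]
tcp_rot: [-0.003, -3.141, 0.0]
ft_force: [-0.3, -0.2, 0.1]
width: 0.999
gripper_force: 0.0
```

Run:
```python
from h import *
im=snap("p1","wrist"); cv2.imwrite("pics/p1b.png",cv2.resize(im,(800,600),interpolation=cv2.INTER_CUBIC)); print(np.round(pose(),3), manip.observe()["joint_positions"])
```

```text
[[-1.00000e+00  4.00000e-03 -0.00000e+00  5.04918e+02]
 [ 4.00000e-03  1.00000e+00 -0.00000e+00  2.09958e+02]
 [ 0.00000e+00 -0.00000e+00 -1.00000e+00  2.31188e+02]
 [ 0.00000e+00  0.00000e+00  0.00000e+00  1.00000e+00]] [3.94056794e-01 2.76083031e-01 3.82790485e-02 1.33330042e+00
 3.18437367e-05 3.97776545e-01]
```

View pics/p1b.png

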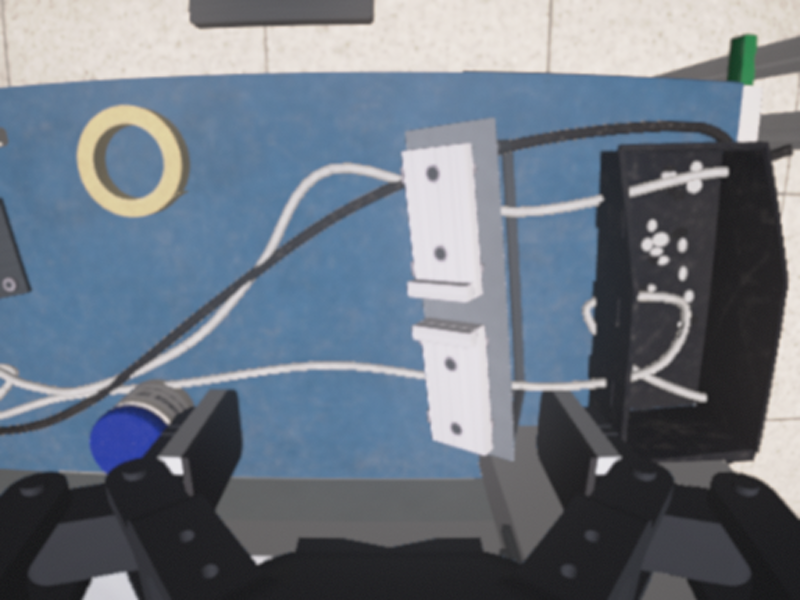

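Emit:
move_arm(
  series=[
    {"offset": [0, -0.02, 0.01], "angular": [-0.175, 0, 0], "gripper": 1},
    {"offset": [0, -0.04, 0.03], "angular": [-0.35, 0, 0], "gripper": 1},
    {"offset": [0, -0.06, 0.055], "angular": [-0.525, 0, 0], "gripper": 1},
    {"offset": [0, -0.06, 0.055], "angular": [-0.7, 0, 0], "gripper": 1},
    {"offset": [0, -0.06, 0.055], "angular": [-0.7, 0, 0], "gripper": 1},
  ],
)

```text
time: 2.17
position: [504.6, 147.8, 174.5]
tcp_rot: [-0.014, -2.948, -1.077]
ft_force: [-0.2, -0.3, 0.1]
width: 1.001
gripper_force: 0.0
```

Run:
```python
from h import *
im=snap("p2","wrist"); print(np.round(pose(),3), manip.observe()["joint_positions"])
a=cv2.imread("pics/p1.png")[60:310,230:350]
a=cv2.resize(a,None,fx=2.4,fy=2.4,interpolation=cv2.INTER_CUBIC)
b=cv2.resize(im[40:340,120:380],None,fx=2,fy=2,interpolation=cv2.INTER_CUBIC)[:600]
print(a.shape,b.shape)
a=cv2.copyMakeBorder(a,0,600-a.shape[0],0,800-288-512 if 0 else 0,cv2.BORDER_CONSTANT)
c=np.hstack([a,b[:, :510]]); cv2.imwrite("pics/p12.png",c); print(c.shape)
```

```text
[[-1.00000e+00  6.00000e-03  0.00000e+00  5.05034e+02]
 [ 5.00000e-03  7.66000e-01  6.42000e-01  1.48629e+02]
 [ 4.00000e-03  6.42000e-01 -7.66000e-01  1.75355e+02]
 [ 0.00000e+00  0.00000e+00  0.00000e+00  1.00000e+00]] [-0.09569038  0.3034776  -0.26580456  1.08089093  0.69386174 -0.11784316]
(600, 288, 3) (600, 520, 3)
(600, 798, 3)
```

View pics/p12.png

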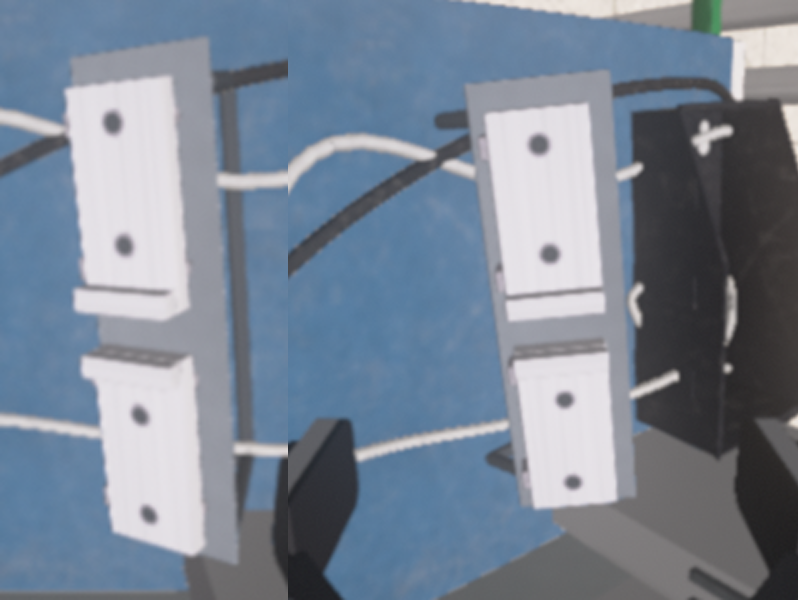

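Run:
```python
from h import *
np.set_printoptions(precision=1,suppress=True)
L={"n1":((113,122),(539,145)),"n2":((124,245),(549,254)),"f1":((140,415),(565,400)),"f2":((149,514),(573,482)),
"ntl":((66,88),(485,112)),"nth":((174,76),(589,103)),"ftl":((113,533),(533,508)),"fth":((203,555),(617,502))}
for k,(a,b) in L.items():
    x,e=tri([("p1",(230+a[0]/2.4,60+a[1]/2.4)),("p2",(120+(b[0]-288)/2,40+b[1]/2))]); print(k,x,np.round(e,1))
```

```text
n1 [441.8 236.2  66.2] [0.2 0.2]
n2 [489.6 241.6  65.8] [0.1 0.1]
f1 [562.4 250.2  66.7] [0.2 0.2]
f2 [610.1 256.   66.4] [0.2 0.2]
ntl [428.5 218.4  52.5] [0.3 0.3]
nth [424.7 257.8  73.9] [0.1 0.1]
ftl [628.2 242.   50.7] [0.6 0.6]
fth [626.3 279.2  75.8] [1. 1.]
```

```bash
cat >> h.py <<'E'
def box(x0,x1,y0,y1,z0,z1): return np.array([[x,y,z] for x in(x0,x1) for y in(y0,y1) for z in(z0,z1)],float)
BR=[box(-45,45,-22,22,0,10),box(-45,-35,-22,22,0,19)]
def sil(tag,Rm,t,ss=4):
    m=np.zeros((384*ss,512*ss),np.uint8)
    for b in BR: cv2.fillConvexPoly(m,cv2.convexHull(((proj(tag,b@Rm.T+t)+.5)*ss-.5).round().astype(np.int32)),255)
    return cv2.resize(m,(512,384),interpolation=cv2.INTER_AREA)/255.
def fit(tags,RT,p0,thr=170,rng=(6,6,6,.05)):
    from scipy.optimize import minimize
    im={}
    for t in tags:
        g=cv2.imread(f"pics/{t}.png").astype(float).min(2); roi=cv2.dilate((sil(t,*RT(p0))>.2).astype(np.uint8),np.ones((15,15)))
        im[t]=(np.clip((g-thr+25)/50,0,1),roi)
    f=lambda d:sum((np.abs(sil(t,*RT(p0+d*rng))-im[t][0])*im[t][1]).sum() for t in tags)
    n=len(p0); S=np.vstack([np.zeros(n)]+[np.eye(n)[i]*.8 for i in range(n)])
    r=minimize(f,np.zeros(n),method="Nelder-Mead",options=dict(initial_simplex=S,xatol=.005,fatol=.1,maxiter=400)); return p0+r.x*rng,f(np.zeros(n)),r.fun
E
python3 - <<'E'
from h import *
np.set_printoptions(precision=3,suppress=True)
def mk(s):
    def RT(p):
        M=R.from_euler("z",p[3]).as_matrix()@R.from_euler("x",40,degrees=True).as_matrix()  # x level, y upslope
        if s<0: M=M@np.diag([-1,-1,1])
        return M,p[:3]-10*M[:,2]
    return RT
# near: toe toward -X -> x axis=-X ; far: toe +X
for nm,s,c in(("near",-1,(472.4,239.7,66)),("far",1,(579.7,252.3,66.6))):
    for th in(150,170,190): print(nm,th,fit(["p1","p2"],mk(s),np.array([*c,.116]),th))
E
```

```text
near 150 (array([470.962, 239.067,  68.471,   0.116]), np.float64(2717.5956862745097), np.float64(2566.5635294117646))
near 170 (array([471.289, 239.311,  66.865,   0.113]), np.float64(1322.8549019607844), np.float64(1166.48))
near 190 (array([471.318, 239.408,  66.179,   0.117]), np.float64(1082.74), np.float64(961.7290196078432))
far 150 (array([580.633, 252.687,  66.843,   0.124]), np.float64(2187.616078431373), np.float64(2152.895294117647))
far 170 (array([584.023, 252.82 ,  66.205,   0.125]), np.float64(1304.8309803921568), np.float64(1236.0984313725492))
far 190 (array([584.442, 252.952,  65.676,   0.128]), np.float64(1192.744705882353), np.float64(1081.4027450980393))
```

```bash
cat > plan.py <<'E'
import numpy as np,json,os
from scipy.spatial.transform import Rotation as R, Slerp
def load():
    return np.array(json.load(open("cmd.json"))) if os.path.exists("cmd.json") else None
def save(T): json.dump(T.tolist(),open("cmd.json","w"))
def mkT(p,x,z):
    x=np.array(x,float);z=np.array(z,float);z/=np.linalg.norm(z);x-=z*(x@z);x/=np.linalg.norm(x)
    T=np.eye(4);T[:3,:3]=np.c_[x,np.cross(z,x),z];T[:3,3]=p;return T
def plan(wps,show=True):
    """wps: list of (T, nrows, grip). prints rows for one call, saves the commanded end"""
    T0=load();P=T0;rows=[];C=T0
    for T,n,g in wps:
        n0=max(np.linalg.norm(T[:3,3]-P[:3,3])/60,np.degrees(R.from_matrix(P[:3,:3].T@T[:3,:3]).magnitude())/10.5); 
        if n<n0: print("short rows",n,n0)
        sl=Slerp([0,1],R.from_matrix([P[:3,:3],T[:3,:3]]))
        for k in range(1,n+1):
            p=P[:3,3]+(T[:3,3]-P[:3,3])*k/n; M=sl(k/n).as_matrix()
            o=np.round(T0[:3,:3].T@(p-T0[:3,3])/1000,4); a=np.round(R.from_matrix(T0[:3,:3].T@M).as_rotvec(),3)
            rows.append({"offset":o.tolist(),"angular":a.tolist(),"gripper":g})
        P=T
    o=np.array(rows[-1]["offset"])*1000; E=np.eye(4); E[:3,:3]=T0[:3,:3]@R.from_rotvec(rows[-1]["angular"]).as_matrix(); E[:3,3]=T0[:3,3]+T0[:3,:3]@o
    save(E); print(len(rows)); print(json.dumps(rows))
E
python3 - <<'E'
from plan import *
R0=np.array([[0,1,0],[1,0,0],[0,0,-1.]]);
T=np.eye(4);T[:3,:3]=R0@R.from_rotvec([0,0,-1.57]).as_matrix()
T[:3,3]=np.array([524.956,0,231.276])+R0@[210,-20,0]
T[:3,3]+=T[:3,:3]@[0,-60,55]; T[:3,:3]=T[:3,:3]@R.from_rotvec([-.7,0,0]).as_matrix()
save(T); print(T)
plan([(mkT((500,-75,230),(0,1,0),(0,0,-1)),10,1)])
E
```

```text
[[-9.99999683e-01  6.09064263e-04  5.13007752e-04  5.04908220e+02]
 [ 7.96326711e-04  7.64841945e-01  6.44217483e-01  1.50000019e+02]
 [ 0.00000000e+00  6.44217687e-01 -7.64842187e-01  1.76276000e+02]
 [ 0.00000000e+00  0.00000000e+00  0.00000000e+00  1.00000000e+00]]
10
[{"offset": [0.0005, -0.0137, -0.0186], "angular": [0.055, -0.055, 0.15], "gripper": 1}, {"offset": [0.0009, -0.0275, -0.0372], "angular": [0.11, -0.109, 0.3], "gripper": 1}, {"offset": [0.0014, -0.0412, -0.0558], "angular": [0.164, -0.164, 0.45], "gripper": 1}, {"offset": [0.0019, -0.055, -0.0744], "angular": [0.219, -0.219, 0.6], "gripper": 1}, {"offset": [0.0024, -0.0687, -0.093], "angular": [0.274, -0.274, 0.75], "gripper": 1}, {"offset": [0.0028, -0.0825, -0.1116], "angular": [0.329, -0.328, 0.9], "gripper": 1}, {"offset": [0.0033, -0.0962, -0.1302], "angular": [0.384, -0.383, 1.05], "gripper": 1}, {"offset": [0.0038, -0.11, -0.1488], "angular": [0.438, -0.438, 1.2], "gripper": 1}, {"offset": [0.0043, -0.1237, -0.1674], "angular": [0.493, -0.493, 1.35], "gripper": 1}, {"offset": [0.0047, -0.1375, -0.186], "angular": [0.548, -0.547, 1.5], "gripper": 1}]
```

Emit:
move_arm(
  series=[
    {"offset": [0.0014, -0.0412, -0.0558], "angular": [0.164, -0.164, 0.45], "gripper": 1},
    {"offset": [0.0014, -0.0412, -0.0558], "angular": [0.164, -0.164, 0.45], "gripper": 1},
    {"offset": [0.0047, -0.1375, -0.186], "angular": [0.548, -0.547, 1.5], "gripper": 1},
    {"offset": [0.0047, -0.1375, -0.186], "angular": [0.548, -0.547, 1.5], "gripper": 1},
    {"offset": [0.0047, -0.1375, -0.186], "angular": [0.548, -0.547, 1.5], "gripper": 1},
    {"offset": [0.0047, -0.1375, -0.186], "angular": [0.548, -0.547, 1.5], "gripper": 1},
    {"offset": [0.0047, -0.1375, -0.186], "angular": [0.548, -0.547, 1.5], "gripper": 1},
    {"offset": [0.0047, -0.1375, -0.186], "angular": [0.548, -0.547, 1.5], "gripper": 1},
    {"offset": [0.0047, -0.1375, -0.186], "angular": [0.548, -0.547, 1.5], "gripper": 1},
    {"offset": [0.0047, -0.1375, -0.186], "angular": [0.548, -0.547, 1.5], "gripper": 1},
  ],
)

```text
time: 3.48
position: [501.5, -73.2, 231.2]
tcp_rot: [2.215, 2.223, 0.0]
ft_force: [1.2, 0.6, 0.2]
width: 0.999
gripper_force: 0.0
```

Run:
```python
from h import *
im=snap("f1","wrist"); print(np.round(pose(),3), manip.observe()["joint_positions"],manip.observe()["time"])
cv2.imwrite("pics/f1b.png",cv2.resize(im,(800,600),interpolation=cv2.INTER_CUBIC))
```

```text
[[-6.00000e-03  1.00000e+00  2.00000e-03  5.01028e+02]
 [ 1.00000e+00  6.00000e-03 -0.00000e+00 -7.35260e+01]
 [-0.00000e+00  2.00000e-03 -1.00000e+00  2.30908e+02]
 [ 0.00000e+00  0.00000e+00  0.00000e+00  1.00000e+00]] [-1.45618655e-01  2.04686229e-01 -5.87798018e-02  1.30506669e+00
 -1.50528101e-04  1.41920260e+00] 3.525
```

View pics/f1b.png

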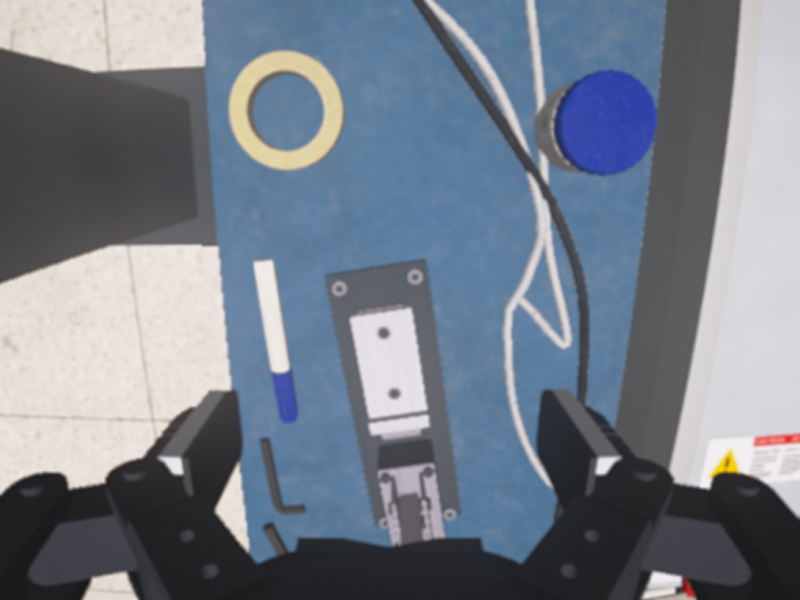

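Run:
```python
from h import *
np.set_printoptions(precision=2,suppress=True)
p=json.load(open("pics/f1.json")); Tt=np.array(p["T_tool_cam"]); T=np.eye(4); T[:3,:3]=R.from_rotvec([-2.221,-2.221,.002]).as_matrix(); T[:3,3]=[524.956,0,231.276]
q=dict(p); q["C"]=(T@Tt).tolist(); json.dump(q,open("pics/wrist0.json","w"))
q=dict(p)
snap("f2","wrist"); print(pose()[:3,3])
s=onz("f2",np.array([[339,288],[415,276],[384,522],[450,513]])*.64-.0,8); print(s); 
a=(s[0]+s[1])/2;b=(s[2]+s[3])/2; d=a-b; print(np.arctan2(d[1],d[0]),(a+b)/2,np.linalg.norm(d))
h=onz("f2",np.array([[384,333],[394,394]])*.64,32); d=h[0]-h[1];print(h,np.arctan2(d[1],d[0]),np.linalg.norm(d))
RT=lambda p:(R.from_euler("z",p[3]).as_matrix(),p[:3])
p0=np.array([500,-150,22,1.74]); p0[:2]=h.mean(0)[:2]-6.65*np.array([np.cos(1.74),np.sin(1.74)])
for tags in(["f2","wrist0"],["f2","wrist0","sc"],["f2"]):
  for th in(150,180): print(tags,th,fit(tags,RT,p0,th))
```

```text
[500.59 -74.02 230.72]
[[ 464.62  -95.29    8.  ]
 [ 520.7   -85.85    8.  ]
 [ 498.74 -304.88    8.  ]
 [ 555.83 -295.29    8.  ]]
1.7345760241001036 [ 509.97 -195.33    8.  ] 212.3544749879262
[[ 498.22 -121.93   32.  ]
 [ 505.79 -169.55   32.  ]] 1.728314929083539 48.219454382552314
['f2', 'wrist0'] 150 (array([ 503.41, -152.77,   24.08,    1.73]), np.float64(575.3843137254902), np.float64(499.9788235294117))
['f2', 'wrist0'] 180 (array([ 503.2 , -155.82,   16.92,    1.74]), np.float64(831.2760784313725), np.float64(681.4949019607843))
['f2', 'wrist0', 'sc'] 150 (array([ 503.41, -152.61,   24.12,    1.73]), np.float64(770.3572549019608), np.float64(681.3047058823529))
['f2', 'wrist0', 'sc'] 180 (array([ 503.25, -154.16,   20.91,    1.73]), np.float64(1041.4466666666667), np.float64(978.610588235294))
['f2'] 150 (array([ 503.39, -151.91,   26.32,    1.74]), np.float64(279.26392156862744), np.float64(226.11176470588236))
['f2'] 180 (array([ 503.27, -156.1 ,   14.84,    1.73]), np.float64(376.4407843137255), np.float64(285.0509803921569))
```

```bash
cat >> plan.py <<'E'
YP=.117;YF=1.732
hx=np.array([np.cos(YP),np.sin(YP),0]); u=np.array([-np.sin(YP)*np.cos(np.radians(40)),np.cos(YP)*np.cos(np.radians(40)),np.sin(np.radians(40))]); n=np.cross(hx,u)
FAR=np.array([579.3,252.3,66.4]);NEAR=np.array([471.8,239.4,66.2])
fx=np.array([np.cos(YF),np.sin(YF),0]);fy=np.array([-np.sin(YF),np.cos(YF),0]); A=np.array([503.2,-152.8,22])
def pick(c,back): return mkT(c+n*(back-13),-hx,-n)   # back=0: TCP 3 mm beyond the underside
def place(dx,tz): return mkT(A+fx*dx+[0,0,tz],fx,(0,0,-1))
E
python3 - <<'E'
from plan import *
import sys; sys.path.insert(0,'.')
from workcell import manip
print(manip.observe()["position"],load()[:3,3],n,u)
plan([(mkT((560,100,215),-hx,(0,.35,-1)),9,1),(pick(FAR,80),1,1)])
T=load();print(T[:3,3])
plan([(pick(FAR,80),3,1),(pick(FAR,0),4,1)])
E
```

```text
[500.58907291 -74.01947215 230.71762723] [500.02905611 -74.98645748 229.95671484] [ 0.07503468 -0.63839307  0.76604444] [-0.08942286  0.76080723  0.64278761]
short rows 9 9.312164862797134
short rows 1 2.4749050461707878
10
[{"offset": [0.0194, 0.0067, 0.0017], "angular": [-0.031, 0.028, -0.185], "gripper": 1}, {"offset": [0.0389, 0.0133, 0.0033], "angular": [-0.063, 0.056, -0.37], "gripper": 1}, {"offset": [0.0583, 0.02, 0.005], "angular": [-0.094, 0.084, -0.555], "gripper": 1}, {"offset": [0.0778, 0.0267, 0.0067], "angular": [-0.126, 0.112, -0.74], "gripper": 1}, {"offset": [0.0972, 0.0333, 0.0083], "angular": [-0.157, 0.14, -0.924], "gripper": 1}, {"offset": [0.1167, 0.04, 0.01], "angular": [-0.189, 0.168, -1.109], "gripper": 1}, {"offset": [0.1361, 0.0466, 0.0116], "angular": [-0.22, 0.196, -1.294], "gripper": 1}, {"offset": [0.1555, 0.0533, 0.0133], "angular": [-0.251, 0.225, -1.479], "gripper": 1}, {"offset": [0.175, 0.06, 0.015], "angular": [-0.283, 0.253, -1.664], "gripper": 1}, {"offset": [0.2845, 0.0843, 0.1123], "angular": [-0.522, 0.586, -1.612], "gripper": 1}]
[584.30266514 209.53491903 117.69106948]
7
[{"offset": [-0.0, 0.0, -0.0], "angular": [0.0, 0.0, 0.0], "gripper": 1}, {"offset": [-0.0, 0.0, -0.0], "angular": [0.0, 0.0, 0.0], "gripper": 1}, {"offset": [-0.0, 0.0, -0.0], "angular": [0.0, 0.0, 0.0], "gripper": 1}, {"offset": [-0.0, 0.0, 0.02], "angular": [0.0, 0.0, 0.0], "gripper": 1}, {"offset": [-0.0, 0.0, 0.04], "angular": [0.0, 0.0, 0.0], "gripper": 1}, {"offset": [-0.0, 0.0, 0.06], "angular": [0.0, 0.0, 0.0], "gripper": 1}, {"offset": [-0.0, 0.0, 0.08], "angular": [0.0, 0.0, 0.0], "gripper": 1}]
```

Emit:
move_arm(
  series=[
    {"offset": [0.0389, 0.0133, 0.0033], "angular": [-0.063, 0.056, -0.37], "gripper": 1},
    {"offset": [0.0389, 0.0133, 0.0033], "angular": [-0.063, 0.056, -0.37], "gripper": 1},
    {"offset": [0.0972, 0.0333, 0.0083], "angular": [-0.157, 0.14, -0.924], "gripper": 1},
    {"offset": [0.0972, 0.0333, 0.0083], "angular": [-0.157, 0.14, -0.924], "gripper": 1},
    {"offset": [0.0972, 0.0333, 0.0083], "angular": [-0.157, 0.14, -0.924], "gripper": 1},
    {"offset": [0.175, 0.06, 0.015], "angular": [-0.283, 0.253, -1.664], "gripper": 1},
    {"offset": [0.175, 0.06, 0.015], "angular": [-0.283, 0.253, -1.664], "gripper": 1},
    {"offset": [0.175, 0.06, 0.015], "angular": [-0.283, 0.253, -1.664], "gripper": 1},
    {"offset": [0.175, 0.06, 0.015], "angular": [-0.283, 0.253, -1.664], "gripper": 1},
    {"offset": [0.175, 0.06, 0.015], "angular": [-0.283, 0.253, -1.664], "gripper": 1},
  ],
)

```text
time: 4.82
position: [560.3, 99.3, 215.0]
tcp_rot: [-0.171, 3.073, 0.523]
ft_force: [-0.5, 0.9, 0.4]
width: 1.002
gripper_force: 0.0
```

```bash
cat >> plan.py <<'E'
def meas():
    from workcell import manip
    s=manip.observe(); T=np.eye(4); T[:3,:3]=R.from_rotvec(s["tcp_rot"]).as_matrix(); T[:3,3]=s["position"]; return T,s
E
python3 - <<'E'
from plan import *
T,s=meas(); print(T,s["time"]); W=mkT((560,100,215),-hx,(0,.35,-1)); print(W)
save(W)
plan([(pick(FAR,80),5,1)])
E
```

```text
[[-9.93799884e-01 -1.11181243e-01  7.22718919e-04  5.60267854e+02]
 [-1.04682462e-01  9.37860777e-01  3.30845501e-01  9.92588389e+01]
 [-3.74616237e-02  3.28718564e-01 -9.43684657e-01  2.15046276e+02]
 [ 0.00000000e+00  0.00000000e+00  0.00000000e+00  1.00000000e+00]] 4.825
[[-9.93902593e-01 -1.10261666e-01  0.00000000e+00  5.60000000e+02]
 [-1.04071395e-01  9.38103268e-01  3.30350425e-01  1.00000000e+02]
 [-3.64249882e-02  3.28336144e-01 -9.43858356e-01  2.15000000e+02]
 [ 0.00000000e+00  0.00000000e+00  0.00000000e+00  1.00000000e+00]]
5
[{"offset": [-0.0064, 0.0136, 0.0256], "angular": [-0.073, 0.008, 0.001], "gripper": 1}, {"offset": [-0.0128, 0.0273, 0.0512], "angular": [-0.145, 0.015, 0.003], "gripper": 1}, {"offset": [-0.0192, 0.0409, 0.0768], "angular": [-0.218, 0.023, 0.004], "gripper": 1}, {"offset": [-0.0256, 0.0545, 0.1024], "angular": [-0.291, 0.031, 0.006], "gripper": 1}, {"offset": [-0.032, 0.0681, 0.128], "angular": [-0.364, 0.038, 0.007], "gripper": 1}]
```

Emit:
move_arm(
  series=[
    {"offset": [-0.0128, 0.0273, 0.0512], "angular": [-0.145, 0.015, 0.003], "gripper": 1},
    {"offset": [-0.0256, 0.0545, 0.1024], "angular": [-0.291, 0.031, 0.006], "gripper": 1},
    {"offset": [-0.032, 0.0681, 0.128], "angular": [-0.364, 0.038, 0.007], "gripper": 1},
    {"offset": [-0.032, 0.0681, 0.128], "angular": [-0.364, 0.038, 0.007], "gripper": 1},
    {"offset": [-0.032, 0.0681, 0.128], "angular": [-0.364, 0.038, 0.007], "gripper": 1},
  ],
)

```text
time: 5.45
position: [584.7, 209.0, 119.0]
tcp_rot: [0.17, -2.912, -1.058]
ft_force: [0.3, 0.5, 0.8]
width: 1.002
gripper_force: 0.0
```

Run:
```python
from h import *
import plan
im=snap("p3","wrist"); T,s=plan.meas(); G=plan.pick(plan.FAR,80); np.set_printoptions(precision=4,suppress=True)
print(T-G,s["joint_positions"])
b=im.copy()
for bx in BR:
    M=np.c_[plan.hx,plan.u,plan.n]; q=proj("p3",bx@M.T+plan.FAR-10*plan.n); cv2.polylines(b,[cv2.convexHull(q.round().astype(np.int32))],True,(0,0,255),1)
cv2.imwrite("pics/p3b.png",cv2.resize(b,(800,600),interpolation=cv2.INTER_CUBIC))
```

```text
[[-0.0001 -0.001   0.0025  0.6173]
 [ 0.0009  0.0005 -0.0004 -0.5175]
 [-0.0025 -0.0007 -0.0006  1.8386]
 [ 0.      0.      0.      0.    ]] [ 0.0219  0.5046 -0.0951  1.0473  0.6937 -0.1227]
```

View pics/p3b.png

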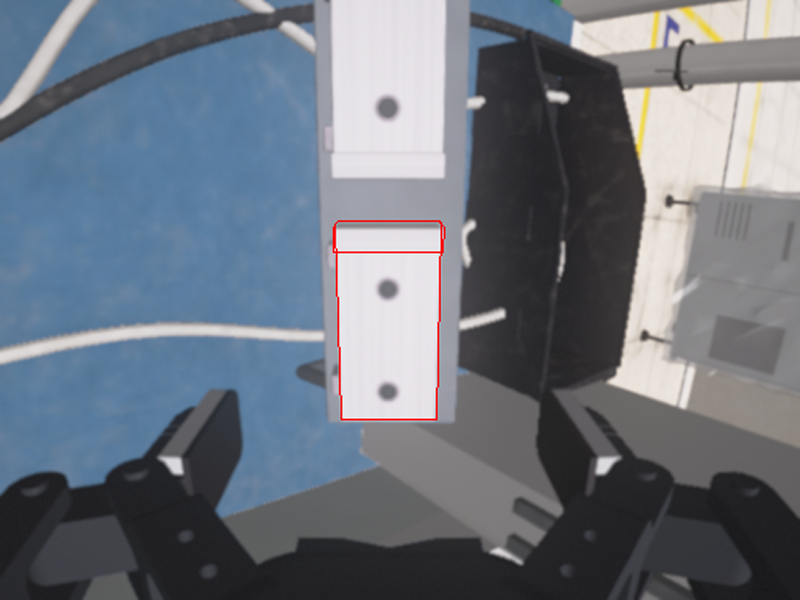

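Run:
```python
from h import *
from plan import *
print(onz("p1",[[192,306],[192,306],[320,300],[320,300]],[0,100,0,100]).round())
print(onz("sc",np.array([[330,225],[330,225]])*.64,[100,60]).round(), proj("sc",[[650,250,100],[650,0,100],[650,0,0]])/.64)
```

```text
[[697. 134.   0.]
 [626. 154. 100.]
 [688. 305.   0.]
 [620. 280. 100.]]
[[711. 312. 100.]
 [806. 409.  60.]] [[330.48160367 236.54496878]
 [424.58859662 260.67714268]
 [424.21806223 308.55193672]]
```

Emit:
move_arm(
  series=[
    {"offset": [0, 0, 0.02], "angular": [0, 0, 0], "gripper": 1},
    {"offset": [0, 0, 0.04], "angular": [0, 0, 0], "gripper": 1},
    {"offset": [0, 0, 0.055], "angular": [0, 0, 0], "gripper": 1},
    {"offset": [0, 0, 0.07], "angular": [0, 0, 0], "gripper": 1},
    {"offset": [0, 0, 0.07], "angular": [0, 0, 0], "gripper": 1},
    {"offset": [0, 0, 0.07], "angular": [0, 0, 0], "gripper": 1},
  ],
)

```text
time: 6.25
position: [579.8, 253.9, 65.6]
tcp_rot: [0.171, -2.912, -1.061]
ft_force: [0.4, 0.7, 0.9]
width: 1.001
gripper_force: 0.0
```

Run:
```python
from plan import *
T,s=meas(); G=pick(FAR,10); np.set_printoptions(precision=4,suppress=True)
print((T-G)[:3,3],G[:3,:3].T@(T-G)[:3,3],s["ft_force"],s["width"])
```

```text
[ 0.6863 -0.3034  1.5465] [-0.6462  0.7018 -1.4299] [0.4166 0.7332 0.9228] 1.0008731560575657
```

Emit:
move_arm(
  series=[
    {"offset": [0, -0.0005, 0.006], "angular": [0, 0, 0], "gripper": 1},
    {"offset": [0, -0.0005, 0.011], "angular": [0, 0, 0], "gripper": 1},
    {"offset": [0, -0.0005, 0.011], "angular": [0, 0, 0], "gripper": 1},
    {"offset": [0, -0.0005, 0.011], "angular": [0, 0, 0], "gripper": 0.3},
    {"offset": [0, -0.0005, 0.011], "angular": [0, 0, 0], "gripper": 0.3},
    {"offset": [0, -0.0005, 0.011], "angular": [0, 0, 0], "gripper": 0.3},
    {"offset": [0, -0.0005, 0.011], "angular": [0, 0, 0], "gripper": 0.3},
    {"offset": [0, -0.0005, 0.011], "angular": [0, 0, 0], "gripper": 0.3},
    {"offset": [0, -0.0005, 0.011], "angular": [0, 0, 0], "gripper": 0.3},
  ],
  newtons=50,
)

```text
time: 7.38
position: [578.4, 260.8, 55.8]
tcp_rot: [0.17, -2.91, -1.061]
ft_force: [-1.1, -3.3, 6.0]
width: 0.496
gripper_force: 51.2
```

Run:
```python
from plan import *
T,s=meas(); G=pick(FAR,0); np.set_printoptions(precision=4,suppress=True)
print(T[:3,3],G[:3,:3].T@(T-G)[:3,3],s["ft_force"],s["width"],s["gripper_force"])
```

```text
[578.3687 260.7898  55.7571] [-0.0661 -0.2988  0.6426] [-1.147  -3.251   6.0049] 0.4959448739799857 51.24825596809387
```

Emit:
move_arm(
  series=[
    {"offset": [0, 0, -0.01], "angular": [0, 0, 0], "gripper": 0.3},
    {"offset": [0, 0, -0.04], "angular": [0, 0, 0], "gripper": 0.3},
    {"offset": [0, 0, -0.08], "angular": [0, 0, 0], "gripper": 0.3},
    {"offset": [0, 0, -0.12], "angular": [0, 0, 0], "gripper": 0.3},
    {"offset": [0, 0, -0.12], "angular": [0, 0, 0], "gripper": 0.3},
    {"offset": [0, 0, -0.12], "angular": [0, 0, 0], "gripper": 0.3},
  ],
)

```text
time: 8.12
position: [587.0, 184.2, 146.5]
tcp_rot: [0.17, -2.909, -1.06]
ft_force: [-0.7, 0.7, -1.7]
width: 0.499
gripper_force: 51.9
```

Run:
```python
from plan import *
T,s=meas(); print(T[:3,3],s["ft_force"],s["width"],s["gripper_force"]); save(T)
plan([(place(15,125),10,.3)])
```

```text
[586.96917844 184.17599593 146.47283045] [-0.65318033  0.73233128 -1.67553903] 0.49892111755779944 51.860098242759705
10
[{"offset": [0.0123, -0.0237, -0.02], "angular": [0.055, -0.053, 0.146], "gripper": 0.3}, {"offset": [0.0246, -0.0474, -0.0399], "angular": [0.111, -0.106, 0.292], "gripper": 0.3}, {"offset": [0.0369, -0.0711, -0.0599], "angular": [0.166, -0.16, 0.438], "gripper": 0.3}, {"offset": [0.0493, -0.0948, -0.0799], "angular": [0.222, -0.213, 0.583], "gripper": 0.3}, {"offset": [0.0616, -0.1185, -0.0998], "angular": [0.277, -0.266, 0.729], "gripper": 0.3}, {"offset": [0.0739, -0.1422, -0.1198], "angular": [0.333, -0.319, 0.875], "gripper": 0.3}, {"offset": [0.0862, -0.1659, -0.1397], "angular": [0.388, -0.372, 1.021], "gripper": 0.3}, {"offset": [0.0985, -0.1896, -0.1597], "angular": [0.444, -0.426, 1.167], "gripper": 0.3}, {"offset": [0.1108, -0.2134, -0.1797], "angular": [0.499, -0.479, 1.313], "gripper": 0.3}, {"offset": [0.1232, -0.2371, -0.1996], "angular": [0.555, -0.532, 1.458], "gripper": 0.3}]
```

Emit:
move_arm(
  series=[
    {"offset": [0.0246, -0.0474, -0.0399], "angular": [0.111, -0.106, 0.292], "gripper": 0.3},
    {"offset": [0.0369, -0.0711, -0.0599], "angular": [0.166, -0.16, 0.438], "gripper": 0.3},
    {"offset": [0.0493, -0.0948, -0.0799], "angular": [0.222, -0.213, 0.583], "gripper": 0.3},
    {"offset": [0.0616, -0.1185, -0.0998], "angular": [0.277, -0.266, 0.729], "gripper": 0.3},
    {"offset": [0.0739, -0.1422, -0.1198], "angular": [0.333, -0.319, 0.875], "gripper": 0.3},
    {"offset": [0.0862, -0.1659, -0.1397], "angular": [0.388, -0.372, 1.021], "gripper": 0.3},
    {"offset": [0.0985, -0.1896, -0.1597], "angular": [0.444, -0.426, 1.167], "gripper": 0.3},
    {"offset": [0.1108, -0.2134, -0.1797], "angular": [0.499, -0.479, 1.313], "gripper": 0.3},
    {"offset": [0.1232, -0.2371, -0.1996], "angular": [0.555, -0.532, 1.458], "gripper": 0.3},
    {"offset": [0.1232, -0.2371, -0.1996], "angular": [0.555, -0.532, 1.458], "gripper": 0.3},
  ],
)

```text
time: 9.38
position: [500.7, -137.7, 146.2]
tcp_rot: [-2.034, -2.392, 0.001]
ft_force: [-0.1, 0.3, -1.1]
width: 0.5
gripper_force: 52.1
```

Emit:
move_arm(
  series=[
    {"offset": [0, 0, 0], "angular": [0, 0, 0], "gripper": 0.3},
    {"offset": [0, 0, 0], "angular": [0, 0, 0], "gripper": 0.3},
  ],
)

```text
time: 9.62
position: [501.0, -137.1, 147.1]
tcp_rot: [-2.032, -2.395, -0.002]
ft_force: [-0.9, 0.2, -2.1]
width: 0.5
gripper_force: 52.1
```

Run:
```python
from plan import *
from h import snap,proj,fit
import cv2
np.set_printoptions(precision=4,suppress=True)
T,s=meas(); print(T-load(),s["ft_force"],s["width"],s["gripper_force"])
T,s=meas(); snap("g1","wrist"); snap("g1s","scene"); snap("g1d","side")
# expected held bracket: x axis=-tool x, z=-tool z
def RT(p):
    M=T[:3,:3]@R.from_euler("z",p[3]).as_matrix()@np.diag([-1,1,-1]); return M,T[:3,3]+T[:3,:3]@p[:3]
for th in(150,180): print(fit(["g1"],RT,np.array([0,0,-3.6,0.]),th,(6,6,2,.05)))
print(fit(["g1s","g1d"],RT,np.array([0,0,-3.6,0.]),140,(6,6,6,.05)))
```

```text
[[-0.0021 -0.0003  0.0005  0.2128]
 [-0.0003  0.0021  0.0015  0.9178]
 [ 0.0014  0.0007  0.      0.1426]
 [ 0.      0.      0.      0.    ]] [-0.9351  0.1903 -2.0583] 0.49983230723872696 52.10420608520508
(array([ 1.2471, -0.0951, -3.0082, -0.0005]), np.float64(2393.2207843137253), np.float64(2260.3996078431373))
(array([-5.6871, -0.0357, -0.4998,  0.0033]), np.float64(2834.318823529412), np.float64(2337.6482352941175))
(array([ 0.1789,  2.9494, -4.2756, -0.015 ]), np.float64(719.1254901960784), np.float64(690.9043137254903))
```

Run:
```python
from plan import *
from h import *
T,s=meas(); b=cv2.imread("pics/g1.png")
M=T[:3,:3]@np.diag([-1,1,-1]); t=T[:3,3]+T[:3,:3]@[0,0,-3.6]
for bx in BR: cv2.polylines(b,[cv2.convexHull(proj("g1",bx@M.T+t).round().astype(np.int32))],True,(0,0,255),1)
for bx in BR: cv2.polylines(b,[cv2.convexHull(proj("g1",bx@np.c_[fx,fy,[0,0,1]].T+A).round().astype(np.int32))],True,(0,200,0),1)
cv2.imwrite("pics/g1b.png",cv2.resize(b[170:384,120:400],None,fx=2.8,fy=2.8,interpolation=cv2.INTER_CUBIC))
```

```text
(no output)
```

View pics/g1b.png

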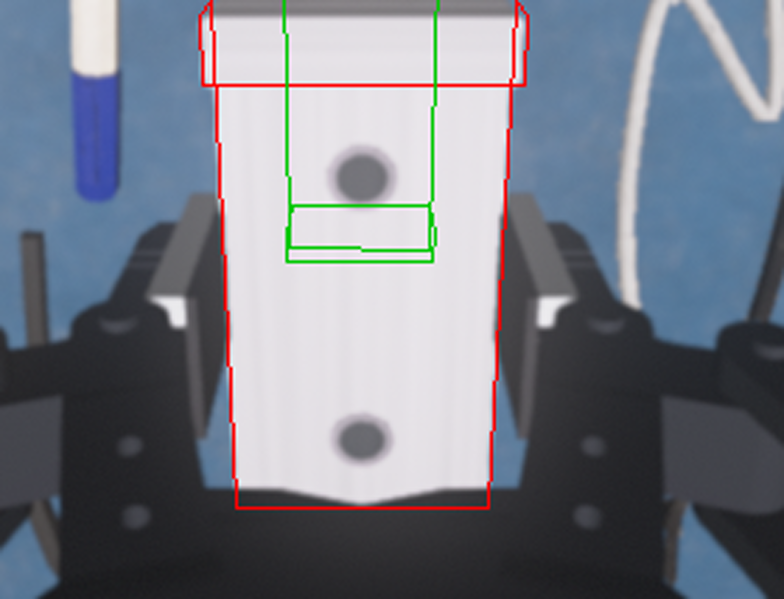

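Run:
```python
from plan import *
T,s=meas(); save(T); P=place(15,125); print(P[:3,:3].T@(T-P)[:3,3])
plan([(place(14.5,70),1,.3),(place(14.5,13),1,.3)])
```

```text
[ 0.39441305  0.3834714  -0.43733017]
2
[{"offset": [-0.0009, -0.0004, 0.0554], "angular": [0.001, -0.0, 0.002], "gripper": 0.3}, {"offset": [-0.0009, -0.0005, 0.1124], "angular": [0.001, -0.0, 0.002], "gripper": 0.3}]
```

Emit:
move_arm(
  series=[
    {"offset": [-0.001, -0.0005, 0.03], "angular": [0.001, 0, 0.002], "gripper": 0.3},
    {"offset": [-0.001, -0.0005, 0.06], "angular": [0.001, 0, 0.002], "gripper": 0.3},
    {"offset": [-0.001, -0.0005, 0.09], "angular": [0.001, 0, 0.002], "gripper": 0.3},
    {"offset": [-0.001, -0.0005, 0.11], "angular": [0.001, 0, 0.002], "gripper": 0.3},
    {"offset": [-0.001, -0.0005, 0.11], "angular": [0.001, 0, 0.002], "gripper": 0.3},
    {"offset": [-0.001, -0.0005, 0.11], "angular": [0.001, 0, 0.002], "gripper": 0.3},
    {"offset": [-0.001, -0.0005, 0.11], "angular": [0.001, 0, 0.002], "gripper": 0.3},
  ],
)

```text
time: 10.65
position: [501.6, -139.2, 38.5]
tcp_rot: [2.036, 2.391, 0.001]
ft_force: [-0.4, -0.5, -1.4]
width: 0.502
gripper_force: 52.1
```

```bash
cat > st.py <<'E'
from plan import *
import sys
T,s=meas(); np.set_printoptions(precision=2,suppress=True); d=T[:3,3]-A; print("dx dy z",d@fx,d@fy,T[2,3],"f",s["ft_force"],"mom",s["moment"],s["width"],s["gripper_force"],s["time"]); P=place(0,0); print("rot",R.from_matrix(P[:3,:3].T@T[:3,:3]).as_rotvec()*1000)
E
python3 st.py
```

```text
dx dy z 13.70334162695903 -0.6533596561728678 38.534206646939055 f [-0.39 -0.49 -1.39] mom [-0.04  0.05 -0.02] 0.501616471095749 52.0543098449707 10.65
rot [-1.49 -0.63  1.2 ]
```

Emit:
move_arm(
  series=[
    {"offset": [0, -0.0006, 0.004], "angular": [0.0015, 0, -0.001], "gripper": 0.3},
    {"offset": [0, -0.0006, 0.007], "angular": [0.0015, 0, -0.001], "gripper": 0.3},
    {"offset": [0, -0.0006, 0.008], "angular": [0.0015, 0, -0.001], "gripper": 0.3},
    {"offset": [0, -0.0006, 0.008], "angular": [0.0015, 0, -0.001], "gripper": 0.3},
    {"offset": [0, -0.0006, 0.008], "angular": [0.0015, 0, -0.001], "gripper": 0.3},
  ],
)

```text
time: 11.28
position: [500.8, -139.1, 29.9]
tcp_rot: [-2.035, -2.393, 0.001]
ft_force: [1.9, 1.5, 4.9]
width: 0.503
gripper_force: 55.6
```

```bash
python3 st.py
```

```text
dx dy z 13.90617170196602 0.19772815481946712 29.880739267834947 f [1.86 1.47 4.94] mom [ 0.23 -0.34  0.01] 0.5032047250622419 55.580985996639356 11.275
rot [ 0.66 -0.11  0.2 ]
```

Emit:
move_arm(
  series=[
    {"offset": [-0.001, 0, 0], "angular": [0, 0, 0], "gripper": 0.3},
    {"offset": [-0.002, 0, 0], "angular": [0, 0, 0], "gripper": 0.3},
    {"offset": [-0.003, 0, 0], "angular": [0, 0, 0], "gripper": 0.3},
    {"offset": [-0.004, 0, 0], "angular": [0, 0, 0], "gripper": 0.3},
    {"offset": [-0.004, 0, 0], "angular": [0, 0, 0], "gripper": 0.3},
  ],
)

```text
time: 11.9
position: [501.0, -142.0, 29.7]
tcp_rot: [-2.033, -2.392, -0.001]
ft_force: [-0.1, 7.0, 6.5]
width: 0.499
gripper_force: 57.4
```

```bash
python3 st.py
```

```text
dx dy z 11.0560639764019 0.39097414329992625 29.74809885287472 f [-0.13  6.96  6.55] mom [ 1.49 -0.22  0.08] 0.4992988690418248 57.3653385322541 11.9
rot [ 0.83  2.34 -0.46]
```

Emit:
move_arm(
  series=[
    {"offset": [-0.001, 0, 0], "angular": [0, 0, 0], "gripper": 0.3},
    {"offset": [-0.002, 0, 0], "angular": [0, 0, 0], "gripper": 0.3},
    {"offset": [-0.002, 0, 0], "angular": [0, 0, 0], "gripper": 0.3},
  ],
)

```text
time: 12.28
position: [501.0, -142.1, 29.7]
tcp_rot: [-2.03, -2.391, -0.005]
ft_force: [-0.5, 17.0, 8.7]
width: 0.5
gripper_force: 58.6
```

```bash
python3 st.py
```

```text
dx dy z 10.869794949780147 0.45928677528634637 29.697805857862047 f [-0.54 16.99  8.71] mom [ 3.3  -0.16  0.01] 0.5004560271813693 58.59388504642993 12.275
rot [ 0.63  5.98 -1.53]
```

Emit:
move_arm(
  series=[
    {"offset": [0.002, 0, 0], "angular": [0, 0, 0], "gripper": 0.3},
    {"offset": [0.002, 0, 0], "angular": [0, 0, 0], "gripper": 0.7},
    {"offset": [0.002, 0, 0], "angular": [0, 0, 0], "gripper": 0.7},
    {"offset": [0.002, 0, 0], "angular": [0, 0, 0], "gripper": 0.7},
    {"offset": [0.002, 0, 0.004], "angular": [0, 0, 0], "gripper": 0.7},
    {"offset": [0.002, 0, 0.007], "angular": [0, 0, 0], "gripper": 0.7},
    {"offset": [0.002, 0, 0.007], "angular": [0, 0, 0], "gripper": 0.3},
    {"offset": [0.002, 0, 0.007], "angular": [0, 0, 0], "gripper": 0.3},
    {"offset": [0.002, 0, 0.007], "angular": [0, 0, 0], "gripper": 0.3},
    {"offset": [0.002, 0, 0.007], "angular": [0, 0, 0], "gripper": 0.3},
  ],
  newtons=25,
)

```text
time: 13.52
position: [500.7, -143.0, 22.3]
tcp_rot: [-2.035, -2.392, 0.002]
ft_force: [-0.2, 0.5, -3.0]
width: 0.509
gripper_force: 27.2
```

```bash
python3 st.py
```

```text
dx dy z 10.086477839466182 0.9163595743876911 22.332271869740136 f [-0.15  0.47 -2.98] mom [ 0.06 -0.   -0.04] 0.508552650935703 27.222186774015427 13.525
rot [2.16 0.28 0.31]
```

Run:
```python
from plan import *
T,s=meas(); U=T.copy(); U[2,3]=140; save(U)
plan([(mkT((465,90,195),-hx,(0,.35,-1)),10,1)])
save(mkT((465,90,195),-hx,(0,.35,-1))); plan([(pick(NEAR,80),4,1)])
```

```text
10
[{"offset": [0.0236, 0.0002, -0.0055], "angular": [-0.03, 0.022, -0.151], "gripper": 1}, {"offset": [0.0471, 0.0004, -0.011], "angular": [-0.059, 0.045, -0.301], "gripper": 1}, {"offset": [0.0707, 0.0006, -0.0165], "angular": [-0.089, 0.067, -0.452], "gripper": 1}, {"offset": [0.0943, 0.0008, -0.022], "angular": [-0.119, 0.089, -0.602], "gripper": 1}, {"offset": [0.1179, 0.001, -0.0275], "angular": [-0.149, 0.111, -0.753], "gripper": 1}, {"offset": [0.1414, 0.0012, -0.033], "angular": [-0.178, 0.134, -0.903], "gripper": 1}, {"offset": [0.165, 0.0014, -0.0385], "angular": [-0.208, 0.156, -1.054], "gripper": 1}, {"offset": [0.1886, 0.0016, -0.044], "angular": [-0.238, 0.178, -1.204], "gripper": 1}, {"offset": [0.2121, 0.0018, -0.0494], "angular": [-0.267, 0.2, -1.355], "gripper": 1}, {"offset": [0.2357, 0.002, -0.0549], "angular": [-0.297, 0.223, -1.505], "gripper": 1}]
4
[{"offset": [-0.005, 0.0183, 0.0271], "angular": [-0.091, 0.01, 0.002], "gripper": 1}, {"offset": [-0.01, 0.0366, 0.0542], "angular": [-0.182, 0.019, 0.004], "gripper": 1}, {"offset": [-0.015, 0.055, 0.0813], "angular": [-0.273, 0.029, 0.005], "gripper": 1}, {"offset": [-0.02, 0.0733, 0.1083], "angular": [-0.364, 0.038, 0.007], "gripper": 1}]
```

Emit:
move_arm(
  series=[
    {"offset": [0, 0, 0], "angular": [0, 0, 0], "gripper": 0.9},
    {"offset": [0, 0, 0], "angular": [0, 0, 0], "gripper": 0.9},
    {"offset": [0, 0, 0], "angular": [0, 0, 0], "gripper": 0.9},
    {"offset": [0, 0, -0.02], "angular": [0, 0, 0], "gripper": 0.9},
    {"offset": [0, 0, -0.06], "angular": [0, 0, 0], "gripper": 1},
    {"offset": [0, 0, -0.118], "angular": [0, 0, 0], "gripper": 1},
  ],
)

```text
time: 14.28
position: [500.2, -142.8, 140.8]
tcp_rot: [-2.033, -2.39, 0.004]
ft_force: [1.0, -0.8, 0.7]
width: 0.999
gripper_force: 0.0
```

Run:
```python
from h import *
snap("h1","wrist")
```

Emit:
move_arm(
  series=[
    {"offset": [0.0471, 0.0004, -0.011], "angular": [-0.059, 0.045, -0.301], "gripper": 1},
    {"offset": [0.0707, 0.0006, -0.0165], "angular": [-0.089, 0.067, -0.452], "gripper": 1},
    {"offset": [0.0943, 0.0008, -0.022], "angular": [-0.119, 0.089, -0.602], "gripper": 1},
    {"offset": [0.1414, 0.0012, -0.033], "angular": [-0.178, 0.134, -0.903], "gripper": 1},
    {"offset": [0.1414, 0.0012, -0.033], "angular": [-0.178, 0.134, -0.903], "gripper": 1},
    {"offset": [0.1886, 0.0016, -0.044], "angular": [-0.238, 0.178, -1.204], "gripper": 1},
    {"offset": [0.2357, 0.002, -0.0549], "angular": [-0.297, 0.223, -1.505], "gripper": 1},
    {"offset": [0.2357, 0.002, -0.0549], "angular": [-0.297, 0.223, -1.505], "gripper": 1},
    {"offset": [0.2357, 0.002, -0.0549], "angular": [-0.297, 0.223, -1.505], "gripper": 1},
    {"offset": [0.2357, 0.002, -0.0549], "angular": [-0.297, 0.223, -1.505], "gripper": 1},
  ],
)

```text
time: 15.58
position: [465.6, 89.9, 195.4]
tcp_rot: [-0.169, 3.074, 0.522]
ft_force: [-0.0, 0.4, -0.4]
width: 1.004
gripper_force: 0.0
```

Emit:
move_arm(
  series=[
    {"offset": [-0.01, 0.0366, 0.0542], "angular": [-0.182, 0.019, 0.004], "gripper": 1},
    {"offset": [-0.015, 0.055, 0.0813], "angular": [-0.273, 0.029, 0.005], "gripper": 1},
    {"offset": [-0.02, 0.0733, 0.1083], "angular": [-0.364, 0.038, 0.007], "gripper": 1},
    {"offset": [-0.02, 0.0733, 0.1083], "angular": [-0.364, 0.038, 0.007], "gripper": 1},
    {"offset": [-0.02, 0.0733, 0.1083], "angular": [-0.364, 0.038, 0.007], "gripper": 1},
  ],
)

```text
time: 16.2
position: [477.5, 196.1, 118.6]
tcp_rot: [0.17, -2.912, -1.058]
ft_force: [-0.4, -0.5, -0.2]
width: 0.999
gripper_force: 0.0
```

Run:
```python
from h import *
from plan import *
np.set_printoptions(precision=4,suppress=True)
T,s=meas(); G=pick(NEAR,80); print(T[:3,3],G[:3,:3].T@(T-G)[:3,3],R.from_matrix(G[:3,:3].T@T[:3,:3]).as_rotvec(),s["time"])
save(T); plan([(pick(NEAR,0),4,1)])
# height check near with new view: fit 
snap("p4","wrist")
M0=np.c_[-hx,-u,n]
print(fit(["p4"],lambda p:(M0@R.from_euler("z",p[3]).as_matrix(),p[:3]-10*n),np.array([*NEAR,0.]),180))
```

```text
[477.4853 196.0637 118.6084] [-0.5877  0.2085 -1.2394] [ 0.0014 -0.0011  0.0002] 16.2
4
[{"offset": [0.0002, -0.0, 0.0203], "angular": [-0.0, 0.0, -0.0], "gripper": 1}, {"offset": [0.0003, -0.0, 0.0406], "angular": [-0.001, 0.001, -0.0], "gripper": 1}, {"offset": [0.0005, -0.0001, 0.0609], "angular": [-0.001, 0.001, -0.0], "gripper": 1}, {"offset": [0.0007, -0.0001, 0.0812], "angular": [-0.001, 0.001, -0.0], "gripper": 1}]
(array([472.5573, 241.177 ,  64.5601,  -0.0011]), np.float64(902.9180392156863), np.float64(772.4858823529412))
```

Emit:
move_arm(
  series=[
    {"offset": [0.0003, 0, 0.02], "angular": [0, 0, 0], "gripper": 1},
    {"offset": [0.0005, 0, 0.04], "angular": [0, 0, 0], "gripper": 1},
    {"offset": [0.0005, 0, 0.06], "angular": [0, 0, 0], "gripper": 1},
    {"offset": [0.0005, 0, 0.075], "angular": [0, 0, 0], "gripper": 1},
    {"offset": [0.0005, 0, 0.081], "angular": [0, 0, 0], "gripper": 1},
    {"offset": [0.0005, 0, 0.081], "angular": [0, 0, 0], "gripper": 1},
    {"offset": [0.0005, 0, 0.081], "angular": [0, 0, 0], "gripper": 0.3},
    {"offset": [0.0005, 0, 0.081], "angular": [0, 0, 0], "gripper": 0.3},
    {"offset": [0.0005, 0, 0.081], "angular": [0, 0, 0], "gripper": 0.3},
    {"offset": [0.0005, 0, 0.081], "angular": [0, 0, 0], "gripper": 0.3},
  ],
  newtons=50,
)

```text
time: 17.5
position: [471.1, 247.9, 56.5]
tcp_rot: [0.17, -2.911, -1.06]
ft_force: [-1.0, -5.0, 6.7]
width: 0.498
gripper_force: 49.8
```

Run:
```python
from plan import *
T,s=meas(); G=pick(NEAR,0); np.set_printoptions(precision=4,suppress=True)
print(T[:3,3],G[:3,:3].T@(T-G)[:3,3],s["ft_force"],s["width"],s["gripper_force"])
```

```text
[471.0754 247.8704  56.5159] [-0.2691  0.2843 -0.1197] [-0.9996 -4.9916  6.6724] 0.4980712036595233 49.76635694503784
```

Emit:
move_arm(
  series=[
    {"offset": [0, 0, -0.01], "angular": [0, 0, 0], "gripper": 0.3},
    {"offset": [0, 0, -0.04], "angular": [0, 0, 0], "gripper": 0.3},
    {"offset": [0, 0, -0.08], "angular": [0, 0, 0], "gripper": 0.3},
    {"offset": [0, 0, -0.12], "angular": [0, 0, 0], "gripper": 0.3},
    {"offset": [0, 0, -0.12], "angular": [0, 0, 0], "gripper": 0.3},
    {"offset": [0, 0, -0.12], "angular": [0, 0, 0], "gripper": 0.3},
  ],
)

```text
time: 18.25
position: [479.4, 171.5, 147.4]
tcp_rot: [0.169, -2.91, -1.06]
ft_force: [-0.7, 0.0, -2.1]
width: 0.499
gripper_force: 51.7
```

Run:
```python
from plan import *
T,s=meas(); print(T[:3,3],s["ft_force"],s["width"],s["gripper_force"]); save(T)
P=place(-3,130); P[:3,3]+=fy*.5
plan([(P,10,.3)])
```

```text
[479.41254743 171.53458531 147.38093328] [-0.72130726  0.04101147 -2.14308622] 0.49916665881548383 51.73078179359436
10
[{"offset": [0.0014, -0.0248, -0.0214], "angular": [0.056, -0.053, 0.146], "gripper": 0.3}, {"offset": [0.0029, -0.0496, -0.0429], "angular": [0.111, -0.106, 0.292], "gripper": 0.3}, {"offset": [0.0043, -0.0745, -0.0643], "angular": [0.167, -0.159, 0.437], "gripper": 0.3}, {"offset": [0.0058, -0.0993, -0.0858], "angular": [0.222, -0.212, 0.583], "gripper": 0.3}, {"offset": [0.0072, -0.1241, -0.1072], "angular": [0.278, -0.266, 0.729], "gripper": 0.3}, {"offset": [0.0086, -0.1489, -0.1286], "angular": [0.333, -0.319, 0.875], "gripper": 0.3}, {"offset": [0.0101, -0.1737, -0.1501], "angular": [0.389, -0.372, 1.021], "gripper": 0.3}, {"offset": [0.0115, -0.1985, -0.1715], "angular": [0.444, -0.425, 1.167], "gripper": 0.3}, {"offset": [0.013, -0.2234, -0.193], "angular": [0.5, -0.478, 1.312], "gripper": 0.3}, {"offset": [0.0144, -0.2482, -0.2144], "angular": [0.555, -0.531, 1.458], "gripper": 0.3}]
```

Emit:
move_arm(
  series=[
    {"offset": [0.0029, -0.0496, -0.0429], "angular": [0.111, -0.106, 0.292], "gripper": 0.3},
    {"offset": [0.0043, -0.0745, -0.0643], "angular": [0.167, -0.159, 0.437], "gripper": 0.3},
    {"offset": [0.0058, -0.0993, -0.0858], "angular": [0.222, -0.212, 0.583], "gripper": 0.3},
    {"offset": [0.0072, -0.1241, -0.1072], "angular": [0.278, -0.266, 0.729], "gripper": 0.3},
    {"offset": [0.0086, -0.1489, -0.1286], "angular": [0.333, -0.319, 0.875], "gripper": 0.3},
    {"offset": [0.0101, -0.1737, -0.1501], "angular": [0.389, -0.372, 1.021], "gripper": 0.3},
    {"offset": [0.0115, -0.1985, -0.1715], "angular": [0.444, -0.425, 1.167], "gripper": 0.3},
    {"offset": [0.013, -0.2234, -0.193], "angular": [0.5, -0.478, 1.312], "gripper": 0.3},
    {"offset": [0.0144, -0.2482, -0.2144], "angular": [0.555, -0.531, 1.458], "gripper": 0.3},
    {"offset": [0.0144, -0.2482, -0.2144], "angular": [0.555, -0.531, 1.458], "gripper": 0.3},
  ],
)

```text
time: 19.5
position: [503.8, -155.6, 150.9]
tcp_rot: [-2.034, -2.392, 0.0]
ft_force: [0.4, -0.2, -2.6]
width: 0.496
gripper_force: 52.2
```

Emit:
move_arm(
  series=[
    {"offset": [0, 0, 0.03], "angular": [0, 0, 0], "gripper": 0.3},
    {"offset": [0, 0, 0.06], "angular": [0, 0, 0], "gripper": 0.3},
    {"offset": [0, 0, 0.06], "angular": [0, 0, 0], "gripper": 0.3},
    {"offset": [0, 0, 0.06], "angular": [0, 0, 0], "gripper": 0.3},
  ],
)

```text
time: 20.0
position: [503.8, -155.1, 92.9]
tcp_rot: [2.033, 2.395, 0.002]
ft_force: [-0.3, 0.7, -1.3]
width: 0.498
gripper_force: 52.2
```

```bash
python3 st.py
python3 - <<'E'
from plan import *
from h import *
T,s=meas(); b=snap("g2","wrist")
M=T[:3,:3]@np.diag([1,-1,-1]); t=T[:3,3]+T[:3,:3]@[0,0,-3]
for bx in BR: cv2.polylines(b,[cv2.convexHull(proj("g2",bx@M.T+t).round().astype(np.int32))],True,(0,0,255),1)
t=A+fx*10.9+fy*.6+[0,0,10]; M=np.c_[-fx,-fy,[0,0,1]]
for bx in BR: cv2.polylines(b,[cv2.convexHull(proj("g2",bx@M.T+t).round().astype(np.int32))],True,(0,200,0),1)
cv2.imwrite("pics/g2b.png",cv2.resize(b[130:344,120:400],None,fx=2.8,fy=2.8,interpolation=cv2.INTER_CUBIC))
E
```

```text
dx dy z -2.4069821151922985 -0.19173392552234628 92.9376539220429 f [-0.34  0.68 -1.29] mom [-0.01 -0.02 -0.04] 0.4981377914936486 52.184386253356934 20.0
rot [-1.16  0.93 -2.21]
```

View pics/g2b.png

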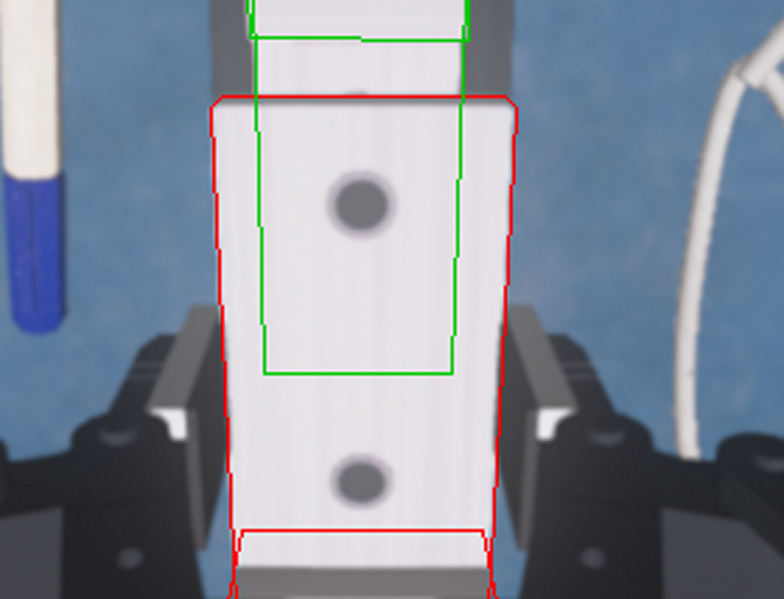

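Emit:
move_arm(
  series=[
    {"offset": [0, -0.0007, 0.02], "angular": [0.001, -0.001, 0.002], "gripper": 0.3},
    {"offset": [0, -0.0007, 0.04], "angular": [0.001, -0.001, 0.002], "gripper": 0.3},
    {"offset": [0, -0.0007, 0.047], "angular": [0.001, -0.001, 0.002], "gripper": 0.3},
    {"offset": [0, -0.0007, 0.049], "angular": [0.001, -0.001, 0.002], "gripper": 0.3},
    {"offset": [0, -0.0007, 0.05], "angular": [0.001, -0.001, 0.002], "gripper": 0.3},
    {"offset": [0, -0.0007, 0.051], "angular": [0.001, -0.001, 0.002], "gripper": 0.3},
    {"offset": [0, -0.0007, 0.051], "angular": [0.001, -0.001, 0.002], "gripper": 0.3},
  ],
)

```text
time: 20.92
position: [503.1, -155.9, 41.7]
tcp_rot: [2.036, 2.391, -0.001]
ft_force: [-0.8, -0.2, -1.9]
width: 0.499
gripper_force: 52.2
```

```bash
python3 st.py
```

```text
dx dy z -3.0388883165486678 0.5625948546544735 41.67684252902895 f [-0.82 -0.16 -1.88] mom [ 0.01 -0.   -0.01] 0.49881025918185595 52.17040836811066 20.925
rot [-0.15 -0.8   1.27]
```

Emit:
move_arm(
  series=[
    {"offset": [0, 0, 0.001], "angular": [0, 0, 0], "gripper": 0.3},
    {"offset": [0, 0, 0.0015], "angular": [0, 0, 0], "gripper": 0.3},
    {"offset": [0, 0, 0.0015], "angular": [0, 0, 0], "gripper": 0.3},
  ],
)

```text
time: 21.3
position: [503.1, -155.9, 40.1]
tcp_rot: [2.036, 2.391, -0.001]
ft_force: [0.2, 0.3, 1.6]
width: 0.497
gripper_force: 54.2
```

```bash
python3 st.py
```

```text
dx dy z -3.0242953786366797 0.5880874668004338 40.11550759038021 f [0.15 0.3  1.64] mom [0.01 0.23 0.01] 0.4966253357905922 54.24996031739283 21.3
rot [-0.05 -0.78  1.27]
```

Emit:
move_arm(
  series=[
    {"offset": [0.001, 0, 0], "angular": [0, 0, 0], "gripper": 0.3},
    {"offset": [0.002, 0, 0], "angular": [0, 0, 0], "gripper": 0.3},
    {"offset": [0.003, 0, 0], "angular": [0, 0, 0], "gripper": 0.3},
    {"offset": [0.0035, 0, 0], "angular": [0, 0, 0], "gripper": 0.3},
    {"offset": [0.0035, 0, 0], "angular": [0, 0, 0], "gripper": 0.3},
  ],
)

```text
time: 21.92
position: [502.7, -152.6, 40.1]
tcp_rot: [2.036, 2.391, -0.001]
ft_force: [0.9, -4.5, 3.6]
width: 0.497
gripper_force: 55.1
```

```bash
python3 st.py
```

```text
dx dy z 0.26491547645874164 0.4160265273290409 40.08187643149566 f [ 0.9  -4.47  3.64] mom [-0.81 -0.06  0.05] 0.49745779581507815 55.10497476614546 21.925
rot [-0.29 -1.18  1.33]
```

Emit:
move_arm(
  series=[
    {"offset": [0.0005, 0, 0], "angular": [0, 0, 0], "gripper": 0.3},
    {"offset": [0.001, 0, 0], "angular": [0, 0, 0], "gripper": 0.3},
    {"offset": [0.001, 0, 0], "angular": [0, 0, 0], "gripper": 0.3},
  ],
)

```text
time: 22.3
position: [502.4, -151.5, 40.0]
tcp_rot: [2.036, 2.391, -0.001]
ft_force: [1.3, -4.5, 4.1]
width: 0.497
gripper_force: 55.7
```

```bash
python3 st.py
```

```text
dx dy z 1.437689610046641 0.5536352379393631 40.02297886872499 f [ 1.26 -4.52  4.13] mom [-0.95 -0.16  0.07] 0.49742172613757984 55.703150565968826 22.3
rot [-0.08 -0.88  1.29]
```

Emit:
move_arm(
  series=[
    {"offset": [0.0005, 0, 0], "angular": [0, 0, 0], "gripper": 0.3},
    {"offset": [0.001, 0, 0], "angular": [0, 0, 0], "gripper": 0.3},
    {"offset": [0.001, 0, 0], "angular": [0, 0, 0], "gripper": 0.3},
  ],
)

```text
time: 22.68
position: [502.2, -150.5, 40.0]
tcp_rot: [2.036, 2.391, -0.001]
ft_force: [1.3, -4.5, 5.0]
width: 0.499
gripper_force: 55.9
```

```bash
python3 st.py
```

```text
dx dy z 2.4466750494435283 0.5706337341389923 40.02776591081098 f [ 1.3  -4.54  5.01] mom [-0.96 -0.15  0.05] 0.4991382559315654 55.860145449405536 22.675
rot [-0.03 -0.85  1.27]
```

Emit:
move_arm(
  series=[
    {"offset": [0, 0, 0], "angular": [0, 0, 0], "gripper": 0.7},
    {"offset": [0, 0, 0], "angular": [0, 0, 0], "gripper": 0.7},
    {"offset": [0, 0, 0], "angular": [0, 0, 0], "gripper": 0.7},
    {"offset": [0, 0, 0.005], "angular": [0, 0, 0], "gripper": 0.7},
    {"offset": [0, 0, 0.012], "angular": [0, 0, 0], "gripper": 0.7},
    {"offset": [0, 0, 0.012], "angular": [0, 0, 0], "gripper": 0.3},
    {"offset": [0, 0, 0.012], "angular": [0, 0, 0], "gripper": 0.3},
    {"offset": [0, 0, 0.012], "angular": [0, 0, 0], "gripper": 0.3},
    {"offset": [0, 0, 0.012], "angular": [0, 0, 0], "gripper": 0.3},
  ],
  newtons=25,
)

```text
time: 23.8
position: [501.8, -150.4, 27.7]
tcp_rot: [-2.037, -2.392, 0.001]
ft_force: [0.6, 0.2, -3.4]
width: 0.507
gripper_force: 27.8
```

```bash
python3 st.py
python3 - <<'E'
from plan import *
T,s=meas(); U=T.copy(); U[2,3]=70; save(U)
P=place(85,58);P[:3,3]+=fy*.6; Q=place(85,14);Q[:3,3]+=fy*.6; plan([(P,2,0),(Q,2,0)])
E
```

```text
dx dy z 2.6180740281884893 0.9507139552075377 27.747622513696626 f [ 0.57  0.19 -3.36] mom [-0.06  0.11  0.03] 0.5073065489074622 27.770606009289622 23.8
rot [ 0.78 -0.45  1.28]
4
[{"offset": [0.0412, 0.0001, -0.005], "angular": [-0.0, 0.0, -0.001], "gripper": 0}, {"offset": [0.0824, 0.0002, -0.01], "angular": [-0.001, 0.0, -0.001], "gripper": 0}, {"offset": [0.0824, 0.0003, 0.012], "angular": [-0.001, 0.0, -0.001], "gripper": 0}, {"offset": [0.0824, 0.0003, 0.034], "angular": [-0.001, 0.0, -0.001], "gripper": 0}]
```

Emit:
move_arm(
  series=[
    {"offset": [0, 0, 0], "angular": [0, 0, 0], "gripper": 0.8},
    {"offset": [0, 0, 0], "angular": [0, 0, 0], "gripper": 0.8},
    {"offset": [0, 0, 0], "angular": [0, 0, 0], "gripper": 0.8},
    {"offset": [0, 0, -0.03], "angular": [0, 0, 0], "gripper": 0.8},
    {"offset": [0, 0, -0.06], "angular": [0, 0, 0], "gripper": 0.8},
    {"offset": [0.03, 0, -0.06], "angular": [0, 0, 0], "gripper": 0},
    {"offset": [0.06, 0, -0.06], "angular": [0, 0, 0], "gripper": 0},
    {"offset": [0.083, 0, -0.06], "angular": [0, 0, 0], "gripper": 0},
    {"offset": [0.083, 0, -0.06], "angular": [0, 0, 0], "gripper": 0},
    {"offset": [0.083, 0, -0.06], "angular": [0, 0, 0], "gripper": 0},
  ],
)

```text
time: 25.05
position: [489.2, -68.8, 88.0]
tcp_rot: [2.036, 2.391, -0.001]
ft_force: [0.0, 0.0, 0.5]
width: 0.003
gripper_force: 0.0
```

Emit:
move_arm(
  series=[
    {"offset": [0, 0, 0.02], "angular": [0, 0, 0], "gripper": 0},
    {"offset": [0, 0, 0.045], "angular": [0, 0, 0], "gripper": 0},
    {"offset": [0, 0, 0.052], "angular": [0, 0, 0], "gripper": 0},
    {"offset": [0, 0, 0.052], "angular": [0, 0, 0], "gripper": 0},
    {"offset": [0, 0, 0.052], "angular": [0, 0, 0], "gripper": 0},
  ],
)

```text
time: 25.68
position: [489.5, -68.8, 36.6]
tcp_rot: [2.036, 2.391, -0.0]
ft_force: [0.7, -0.1, 0.1]
width: 0.005
gripper_force: 0.0
```

```bash
python3 st.py
python3 - <<'E'
from h import *
snap("k1","wrist"); snap("k1s","scene"); snap("k1d","side")
E
```

```text
dx dy z 85.13197337360398 0.03790053809625058 36.59989162132535 f [ 0.66 -0.1   0.08] mom [-0.01  0.04  0.  ] 0.0052734209090586565 0.0 25.675
rot [-0.83 -0.99  1.54]
```

Emit:
move_arm(
  series=[
    {"offset": [-0.008, 0, 0], "angular": [0, 0, 0], "gripper": 0},
    {"offset": [-0.013, 0, 0], "angular": [0, 0, 0], "gripper": 0},
    {"offset": [-0.015, 0, 0], "angular": [0, 0, 0], "gripper": 0},
    {"offset": [-0.016, 0, 0], "angular": [0, 0, 0], "gripper": 0},
    {"offset": [-0.017, 0, 0], "angular": [0, 0, 0], "gripper": 0},
    {"offset": [-0.017, 0, 0], "angular": [0, 0, 0], "gripper": 0},
  ],
)

```text
time: 26.58
position: [491.5, -85.2, 35.8]
tcp_rot: [2.037, 2.392, -0.001]
ft_force: [-0.1, -0.2, -0.3]
width: 0.002
gripper_force: 0.2
```

```bash
python3 st.py
```

```text
dx dy z 68.63280101331898 0.6534262397306834 35.83067694864696 f [-0.11 -0.24 -0.28] mom [ 0.12  0.02 -0.02] 0.0021698262669280696 0.20478077523875982 26.575
rot [ 0.33 -0.48  1.18]
```

Emit:
move_arm(
  series=[
    {"offset": [-0.001, 0, 0], "angular": [0, 0, 0], "gripper": 0},
    {"offset": [-0.002, 0, 0], "angular": [0, 0, 0], "gripper": 0},
    {"offset": [-0.003, 0, 0], "angular": [0, 0, 0], "gripper": 0},
    {"offset": [-0.003, 0, 0], "angular": [0, 0, 0], "gripper": 0},
  ],
)

```text
time: 27.08
position: [492.0, -87.9, 35.8]
tcp_rot: [-2.036, -2.392, 0.0]
ft_force: [-1.3, 4.8, 0.4]
width: 0.004
gripper_force: 2.4
```

```bash
python3 st.py
```

```text
dx dy z 65.84201168870267 0.6787706624194344 35.84459191385287 f [-1.31  4.79  0.36] mom [0.95 0.14 0.05] 0.004302915280849673 2.3622909916957724 27.075
rot [0.3  0.16 1.11]
```

Emit:
move_arm(
  series=[
    {"offset": [-0.001, 0, 0], "angular": [0, 0, 0], "gripper": 0},
    {"offset": [-0.002, 0, 0], "angular": [0, 0, 0], "gripper": 0},
    {"offset": [-0.002, 0, 0], "angular": [0, 0, 0], "gripper": 0},
  ],
)

```text
time: 27.45
position: [491.9, -88.0, 35.8]
tcp_rot: [-2.033, -2.391, -0.004]
ft_force: [-1.6, 15.3, 4.2]
width: 0.001
gripper_force: 7.4
```

```bash
python3 st.py
```

```text
dx dy z 65.75949689779299 0.7473925904281079 35.82336712676974 f [-1.64 15.32  4.22] mom [ 2.97  0.27 -0.  ] 0.0010641277310460982 7.4379025743110105 27.45
rot [ 0.12  4.09 -0.15]
```

Run:
```python
from plan import *
T,s=meas(); U=place(80,64); U[:3,3]+=fy*.7; save(U)
P=place(-3,64); P[:3,3]+=fy*.7; plan([(P,2,1)])
```

```text
2
[{"offset": [-0.0415, 0.0, 0.0], "angular": [0.0, 0.0, -0.0], "gripper": 1}, {"offset": [-0.083, 0.0, 0.0], "angular": [0.0, 0.0, -0.0], "gripper": 1}]
```

Emit:
move_arm(
  series=[
    {"offset": [0.01, 0, 0], "angular": [0, 0, 0], "gripper": 0},
    {"offset": [0.018, 0, -0.02], "angular": [0, 0, 0], "gripper": 0},
    {"offset": [0.018, 0, -0.05], "angular": [0, 0, 0], "gripper": 0.5},
    {"offset": [0.018, 0, -0.05], "angular": [0, 0, 0], "gripper": 1},
    {"offset": [-0.03, 0, -0.05], "angular": [0, 0, 0], "gripper": 1},
    {"offset": [-0.065, 0, -0.05], "angular": [0, 0, 0], "gripper": 1},
    {"offset": [-0.065, 0, -0.05], "angular": [0, 0, 0], "gripper": 1},
    {"offset": [-0.065, 0, -0.05], "angular": [0, 0, 0], "gripper": 1},
  ],
)

```text
time: 28.45
position: [502.1, -154.1, 85.2]
tcp_rot: [-2.037, -2.391, 0.002]
ft_force: [-0.9, 0.2, -0.4]
width: 0.997
gripper_force: 0.0
```

```bash
python3 st.py
python3 - <<'E'
from h import *
b=snap("m1","wrist"); c=cv2.resize(b[60:360,110:410],(600,600),interpolation=cv2.INTER_CUBIC)
cv2.imwrite("pics/m1b.png",c)
E
```

```text
dx dy z -1.0884869820142034 1.2551873268669143 85.20935853965689 f [-0.86  0.2  -0.38] mom [-0.01  0.02  0.02] 0.9973653831547925 0.0 28.45
rot [ 1.43 -0.18  1.95]
```

View pics/m1b.png

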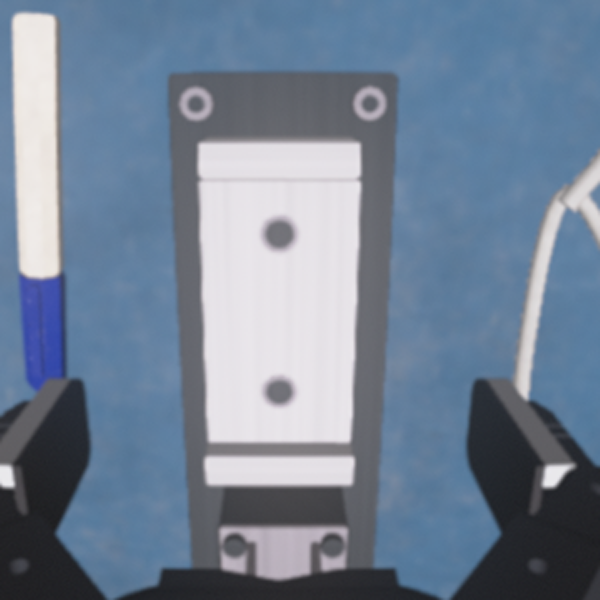

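Run:
```python
from h import *
from plan import *
b=cv2.imread("pics/sc.png"); d=cv2.imread("pics/sd.png")
F=lambda x,z,y=0: A+fx*(x+1.3)+fy*(y+.7)+[0,0,z-22]
pts=[F(-132,71),F(-132-75*np.cos(1.25)+6.6,71+75*np.sin(1.25)+2.2),F(-132-101*np.cos(1.25),71+101*np.sin(1.25)),F(-100,180),F(-70,180),F(-130,154)]
a=proj("sc",pts);e=proj("sd",pts); print(a.round(1).tolist(),e.round(1).tolist())
x0,y0=int(a[:,0].mean())-45,int(a[:,1].mean())-55; x1,y1=int(e[:,0].mean())-28,int(e[:,1].mean())-40
c1=cv2.resize(b[y0:y0+110,x0:x0+90],None,fx=5,fy=5,interpolation=cv2.INTER_CUBIC)
c2=cv2.resize(d[y1:y1+110,x1:x1+60],None,fx=5,fy=5,interpolation=cv2.INTER_CUBIC)
for c,q,o in((c1,a,(x0,y0)),(c2,e,(x1,y1))):
    for i,p in enumerate(q): cv2.circle(c,tuple(int(v) for v in ((p-o)+.5)*5),3,[(0,0,255),(0,255,0),(0,255,255),(255,0,255),(255,255,0),(0,128,255)][i],-1)
o=np.hstack([c1,c2])[:600]; print(o.shape,(x0,y0),(x1,y1)); cv2.imwrite("pics/cl.png",o)
```

```text
[[336.7, 218.5], [346.6, 191.1], [354.1, 183.0], [326.8, 172.5], [314.3, 170.3], [338.8, 185.6]] [[291.0, 147.4], [292.4, 119.5], [293.2, 109.1], [290.2, 115.8], [288.6, 121.5], [291.5, 119.6]]
(550, 750, 3) (291, 131) (263, 82)
```

View pics/cl.png

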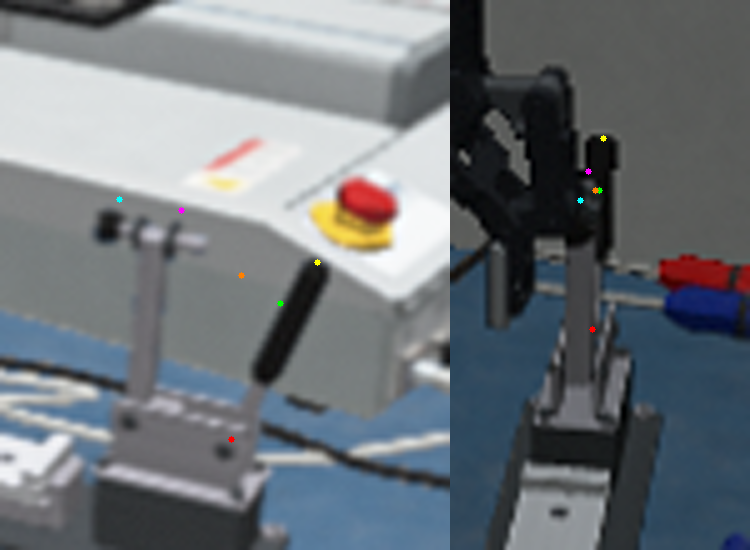

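```bash
cat >> plan.py <<'E'
def hnd(th,r=88,gap=0,half=10):
    cx=-132-r*np.cos(th)+7*np.sin(th); cz=71+r*np.sin(th)+7*np.cos(th)
    P=place(cx+half+gap+1.3,cz-22); P[:3,3]+=fy*.7; return P
E
python3 - <<'E'
from plan import *
T,s=meas(); U=T.copy(); U[2,3]=225; save(U)
S=hnd(1.25,gap=5); V=S.copy(); V[2,3]=225
plan([(V,3,0),(S,2,0)]); print(S[:3,3])
save(S); plan([(hnd(t),1,0) for t in(1.25,1.18,1.1,1.0,.9,.8,.7,.6,.5,.4)])
save(hnd(.4)); plan([(hnd(t),1,0) for t in(.3,.22,.15,.1,.05,0,0,0)])
E
```

```text
5
[{"offset": [-0.0454, 0.0002, 0.0], "angular": [-0.0, 0.0, -0.0], "gripper": 0}, {"offset": [-0.0907, 0.0004, 0.0], "angular": [-0.001, 0.0, -0.001], "gripper": 0}, {"offset": [-0.1361, 0.0006, 0.0], "angular": [-0.001, 0.0, -0.001], "gripper": 0}, {"offset": [-0.1361, 0.0007, 0.0342], "angular": [-0.001, 0.0, -0.001], "gripper": 0}, {"offset": [-0.136, 0.0007, 0.0683], "angular": [-0.001, 0.0, -0.001], "gripper": 0}]
[ 524.46722865 -287.94411984  156.71790304]
10
[{"offset": [-0.005, -0.0, 0.0], "angular": [0.0, 0.0, -0.0], "gripper": 0}, {"offset": [-0.0109, -0.0, 0.0017], "angular": [0.0, 0.0, -0.0], "gripper": 0}, {"offset": [-0.0176, -0.0, 0.0041], "angular": [0.0, 0.0, -0.0], "gripper": 0}, {"offset": [-0.0256, -0.0, 0.0079], "angular": [0.0, 0.0, -0.0], "gripper": 0}, {"offset": [-0.0331, -0.0, 0.0124], "angular": [0.0, 0.0, -0.0], "gripper": 0}, {"offset": [-0.0402, -0.0, 0.0177], "angular": [0.0, 0.0, -0.0], "gripper": 0}, {"offset": [-0.0467, -0.0, 0.0237], "angular": [0.0, 0.0, -0.0], "gripper": 0}, {"offset": [-0.0526, -0.0, 0.0303], "angular": [0.0, 0.0, -0.0], "gripper": 0}, {"offset": [-0.0578, -0.0, 0.0374], "angular": [0.0, 0.0, -0.0], "gripper": 0}, {"offset": [-0.0622, -0.0, 0.045], "angular": [0.0, 0.0, -0.0], "gripper": 0}]
8
[{"offset": [-0.0037, -0.0, 0.008], "angular": [0.0, 0.0, -0.0], "gripper": 0}, {"offset": [-0.006, -0.0, 0.0147], "angular": [0.0, 0.0, -0.0], "gripper": 0}, {"offset": [-0.0076, -0.0, 0.0206], "angular": [0.0, 0.0, -0.0], "gripper": 0}, {"offset": [-0.0085, -0.0, 0.025], "angular": [0.0, 0.0, -0.0], "gripper": 0}, {"offset": [-0.0092, 0.0, 0.0293], "angular": [0.0, 0.0, -0.0], "gripper": 0}, {"offset": [-0.0097, 0.0, 0.0337], "angular": [0.0, 0.0, -0.0], "gripper": 0}, {"offset": [-0.0097, 0.0, 0.0337], "angular": [0.0, 0.0, -0.0], "gripper": 0}, {"offset": [-0.0097, 0.0, 0.0337], "angular": [0.0, 0.0, -0.0], "gripper": 0}]
```

Emit:
move_arm(
  series=[
    {"offset": [0, 0, -0.05], "angular": [0, 0, 0], "gripper": 1},
    {"offset": [0, 0, -0.1], "angular": [0, 0, 0], "gripper": 0.5},
    {"offset": [0, 0, -0.14], "angular": [0, 0, 0], "gripper": 0},
    {"offset": [0, 0, -0.14], "angular": [0, 0, 0], "gripper": 0},
  ],
)

```text
time: 29.0
position: [504.2, -153.7, 228.9]
tcp_rot: [2.032, 2.389, 0.002]
ft_force: [-0.0, -0.5, 0.3]
width: 0.374
gripper_force: 0.0
```

Emit:
move_arm(
  series=[
    {"offset": [-0.045, 0.0003, 0], "angular": [0, 0, 0], "gripper": 0},
    {"offset": [-0.09, 0.0006, 0], "angular": [0, 0, 0], "gripper": 0},
    {"offset": [-0.136, 0.0006, 0], "angular": [0, 0, 0], "gripper": 0},
    {"offset": [-0.136, 0.0006, 0], "angular": [0, 0, 0], "gripper": 0},
    {"offset": [-0.136, 0.0006, 0], "angular": [0, 0, 0], "gripper": 0},
    {"offset": [-0.136, 0.0006, 0], "angular": [0, 0, 0], "gripper": 0},
  ],
)

```text
time: 29.75
position: [524.9, -287.1, 225.7]
tcp_rot: [-2.035, -2.393, 0.001]
ft_force: [-0.1, 0.1, 0.4]
width: 0.003
gripper_force: 0.0
```

```bash
python3 st.py
python3 - <<'E'
from plan import *
T,s=meas(); save(T); plan([(hnd(1.25,gap=5),2,0)])
E
```

```text
dx dy z -136.0349340175723 0.1830470056705279 225.72614662493964 f [-0.07  0.1   0.44] mom [ 0.01 -0.05  0.02] 0.0028913340238378616 0.0 29.75
rot [ 0.78 -0.08 -0.06]
2
[{"offset": [-0.0004, -0.0002, 0.0345], "angular": [-0.0, 0.0, 0.0], "gripper": 0}, {"offset": [-0.0008, -0.0005, 0.069], "angular": [-0.001, 0.0, 0.0], "gripper": 0}]
```

Emit:
move_arm(
  series=[
    {"offset": [-0.001, -0.0005, 0.035], "angular": [0, 0, 0], "gripper": 0},
    {"offset": [-0.001, -0.0005, 0.069], "angular": [0, 0, 0], "gripper": 0},
    {"offset": [-0.001, -0.0005, 0.069], "angular": [0, 0, 0], "gripper": 0},
    {"offset": [-0.001, -0.0005, 0.069], "angular": [0, 0, 0], "gripper": 0},
  ],
)

```text
time: 30.25
position: [525.2, -289.2, 158.4]
tcp_rot: [2.035, 2.391, -0.0]
ft_force: [0.0, -0.1, -0.6]
width: 0.001
gripper_force: 0.0
```

```bash
python3 st.py
```

```text
dx dy z -138.14849792412102 0.12837282096265204 158.40246133562417 f [ 0.02 -0.1  -0.63] mom [0.01 0.03 0.01] 0.001101815351914923 0.0 30.25
rot [-0.86 -1.45  0.42]
```

Emit:
move_arm(
  series=[
    {"offset": [-0.005, 0, 0], "angular": [0, 0, 0], "gripper": 0},
    {"offset": [-0.0109, 0, 0.0017], "angular": [0, 0, 0], "gripper": 0},
    {"offset": [-0.0176, 0, 0.0041], "angular": [0, 0, 0], "gripper": 0},
    {"offset": [-0.0256, 0, 0.0079], "angular": [0, 0, 0], "gripper": 0},
    {"offset": [-0.0256, 0, 0.0079], "angular": [0, 0, 0], "gripper": 0},
  ],
)

```text
time: 30.88
position: [528.5, -315.5, 148.4]
tcp_rot: [-2.038, -2.39, 0.002]
ft_force: [-0.1, -1.1, -0.3]
width: 0.001
gripper_force: 0.0
```

```bash
python3 st.py
python3 - <<'E'
from plan import *
T,s=meas(); save(T); plan([(hnd(t),1,0) for t in(.9,.8,.7,.6,.5,.4,.3,.2)])
save(hnd(.2)); plan([(hnd(t),1,0) for t in (.15,.1,.05,0,-.02)])
E
```

```text
dx dy z -164.65364862842492 1.1750001198704345 148.40184613474116 f [-0.13 -1.11 -0.28] mom [ 0.02 -0.01 -0.01] 0.0011357393561028898 0.0 30.875
rot [ 1.09 -0.25  2.17]
8
[{"offset": [-0.0053, 0.0005, 0.0041], "angular": [-0.001, 0.0, -0.002], "gripper": 0}, {"offset": [-0.0123, 0.0005, 0.0094], "angular": [-0.001, 0.0, -0.002], "gripper": 0}, {"offset": [-0.0188, 0.0005, 0.0154], "angular": [-0.001, 0.0, -0.002], "gripper": 0}, {"offset": [-0.0247, 0.0006, 0.0219], "angular": [-0.001, 0.0, -0.002], "gripper": 0}, {"offset": [-0.0299, 0.0006, 0.0291], "angular": [-0.001, 0.0, -0.002], "gripper": 0}, {"offset": [-0.0344, 0.0006, 0.0367], "angular": [-0.001, 0.0, -0.002], "gripper": 0}, {"offset": [-0.038, 0.0006, 0.0447], "angular": [-0.001, 0.0, -0.002], "gripper": 0}, {"offset": [-0.0409, 0.0006, 0.0531], "angular": [-0.001, 0.0, -0.002], "gripper": 0}]
5
[{"offset": [-0.0011, -0.0, 0.0043], "angular": [0.0, 0.0, -0.0], "gripper": 0}, {"offset": [-0.002, -0.0, 0.0086], "angular": [0.0, 0.0, -0.0], "gripper": 0}, {"offset": [-0.0027, -0.0, 0.013], "angular": [0.0, 0.0, -0.0], "gripper": 0}, {"offset": [-0.0031, -0.0, 0.0173], "angular": [0.0, 0.0, -0.0], "gripper": 0}, {"offset": [-0.0033, -0.0, 0.0191], "angular": [0.0, 0.0, -0.0], "gripper": 0}]
```

Emit:
move_arm(
  series=[
    {"offset": [-0.0053, 0.0005, 0.0041], "angular": [0, 0, -0.002], "gripper": 0},
    {"offset": [-0.0123, 0.0005, 0.0094], "angular": [0, 0, -0.002], "gripper": 0},
    {"offset": [-0.0188, 0.0005, 0.0154], "angular": [0, 0, -0.002], "gripper": 0},
    {"offset": [-0.0247, 0.0005, 0.0219], "angular": [0, 0, -0.002], "gripper": 0},
    {"offset": [-0.0247, 0.0005, 0.0219], "angular": [0, 0, -0.002], "gripper": 0},
  ],
)

```text
time: 31.5
position: [532.8, -339.4, 126.3]
tcp_rot: [-2.034, -2.393, 0.001]
ft_force: [0.8, 1.0, -0.4]
width: -0.001
gripper_force: 0.0
```

```bash
python3 st.py
python3 - <<'E'
from plan import *
T,s=meas(); save(T); plan([(hnd(t),1,0) for t in(.5,.4,.3,.2,.15)])
from h import *
snap("c1s","scene")
E
```

```text
dx dy z -188.91934018074608 0.6929709358414274 126.30480903634384 f [ 0.81  0.96 -0.35] mom [ 0.01 -0.03  0.02] -0.001224471168992591 0.0 31.5
rot [ 1.21  0.21 -0.22]
5
[{"offset": [-0.0057, 0.0, 0.007], "angular": [-0.001, -0.0, 0.0], "gripper": 0}, {"offset": [-0.0101, 0.0, 0.0146], "angular": [-0.001, -0.0, 0.0], "gripper": 0}, {"offset": [-0.0138, 0.0, 0.0226], "angular": [-0.001, -0.0, 0.0], "gripper": 0}, {"offset": [-0.0166, 0.0, 0.031], "angular": [-0.001, -0.0, 0.0], "gripper": 0}, {"offset": [-0.0178, 0.0, 0.0352], "angular": [-0.001, -0.0, 0.0], "gripper": 0}]
```

```bash
cat > hd.py <<'E'
from h import *
from plan import *
import sys
F=lambda x,z,y=0: A+fx*(x+1.3)+fy*(y+.7)+[0,0,z-22]
def prof(tag):
    g=cv2.imread(f"pics/{tag}.png").astype(float).max(2)
    for th in(1.25,1.0,.8,.6,.4,.2,0.):
        q=proj(tag,[F(-132-r*np.cos(th),71+r*np.sin(th)) for r in range(25,115,8)])
        print(tag,th,[int(cv2.getRectSubPix(g.astype(np.float32),(1,1),(float(a),float(b)))[0,0]) for a,b in q])
E
python3 - <<'E'
from hd import *
prof("k1s"); prof("c1s")
E
```

```text
k1s 1.25 [111, 79, 19, 20, 19, 20, 21, 21, 20, 32, 198, 209]
k1s 1.0 [142, 147, 126, 126, 126, 125, 126, 125, 125, 131, 172, 230]
k1s 0.8 [153, 143, 98, 127, 125, 125, 125, 124, 122, 117, 119, 125]
k1s 0.6 [142, 154, 118, 94, 126, 126, 125, 118, 108, 194, 187, 25]
k1s 0.4 [50, 129, 153, 153, 154, 137, 147, 153, 150, 153, 155, 151]
k1s 0.2 [92, 42, 78, 138, 156, 185, 198, 185, 156, 149, 151, 151]
k1s 0.0 [165, 187, 183, 129, 83, 77, 67, 80, 90, 88, 77, 67]
c1s 1.25 [156, 137, 125, 124, 125, 125, 125, 125, 132, 130, 206, 110]
c1s 1.0 [157, 147, 126, 125, 125, 125, 125, 126, 101, 38, 27, 26]
c1s 0.8 [150, 143, 98, 127, 125, 126, 124, 52, 45, 115, 118, 125]
c1s 0.6 [165, 158, 115, 97, 128, 127, 124, 118, 108, 194, 186, 25]
c1s 0.4 [144, 156, 31, 33, 33, 33, 34, 35, 36, 33, 143, 151]
c1s 0.2 [115, 105, 48, 75, 122, 173, 200, 187, 156, 151, 152, 151]
c1s 0.0 [163, 186, 184, 129, 85, 78, 66, 80, 91, 87, 77, 66]
```

Emit:
move_arm(
  series=[
    {"offset": [-0.0057, 0, 0.007], "angular": [0, 0, 0], "gripper": 0},
    {"offset": [-0.0101, 0, 0.0146], "angular": [0, 0, 0], "gripper": 0},
    {"offset": [-0.0138, 0, 0.0226], "angular": [0, 0, 0], "gripper": 0},
    {"offset": [-0.0138, 0, 0.0226], "angular": [0, 0, 0], "gripper": 0},
  ],
)

```text
time: 32.05
position: [535.0, -352.7, 103.6]
tcp_rot: [-2.034, -2.393, 0.001]
ft_force: [-0.5, 0.1, -1.2]
width: -0.002
gripper_force: 0.0
```

```bash
python3 st.py
python3 - <<'E'
from plan import *
T,s=meas(); save(T); plan([(hnd(t),1,0) for t in(.25,.2,.15,.1,.05,0.0)])
E
```

```text
dx dy z -202.44119080218644 0.7521864223970769 103.55872379611915 f [-0.54  0.12 -1.22] mom [ 0.02  0.02 -0.  ] -0.0017161151192341879 0.0 32.05
rot [ 1.41  0.43 -0.46]
6
[{"offset": [-0.0018, 0.0001, 0.004], "angular": [-0.001, -0.0, 0.0], "gripper": 0}, {"offset": [-0.0031, 0.0001, 0.0082], "angular": [-0.001, -0.0, 0.0], "gripper": 0}, {"offset": [-0.0042, 0.0001, 0.0125], "angular": [-0.001, -0.0, 0.0], "gripper": 0}, {"offset": [-0.0051, 0.0001, 0.0168], "angular": [-0.001, -0.0, 0.0], "gripper": 0}, {"offset": [-0.0058, 0.0001, 0.0212], "angular": [-0.001, -0.0, 0.0], "gripper": 0}, {"offset": [-0.0063, 0.0001, 0.0256], "angular": [-0.001, -0.0, 0.0], "gripper": 0}]
```

Emit:
move_arm(
  series=[
    {"offset": [-0.0018, 0, 0.004], "angular": [0, 0, 0], "gripper": 0},
    {"offset": [-0.0031, 0, 0.0082], "angular": [0, 0, 0], "gripper": 0},
    {"offset": [-0.0042, 0, 0.0125], "angular": [0, 0, 0], "gripper": 0},
    {"offset": [-0.0051, 0, 0.0168], "angular": [0, 0, 0], "gripper": 0},
    {"offset": [-0.0051, 0, 0.0168], "angular": [0, 0, 0], "gripper": 0},
  ],
)

```text
time: 32.67
position: [536.1, -357.7, 87.5]
tcp_rot: [-2.034, -2.394, 0.001]
ft_force: [1.5, 0.1, 0.2]
width: -0.002
gripper_force: 0.0
```

```bash
python3 st.py
python3 - <<'E'
from hd import *
snap("c2s","scene"); prof("c2s")
E
```

```text
dx dy z -207.55662264244856 0.44019371916572575 87.45032948013973 f [1.46 0.14 0.21] mom [-0.02  0.03 -0.07] -0.0019757653554030043 0.0 32.675
rot [ 0.58 -0.28 -0.71]
c2s 1.25 [157, 136, 124, 124, 125, 125, 126, 125, 132, 131, 200, 209]
c2s 1.0 [157, 148, 126, 125, 125, 125, 126, 125, 125, 97, 138, 56]
c2s 0.8 [152, 143, 99, 126, 126, 125, 126, 98, 31, 57, 32, 52]
c2s 0.6 [139, 155, 118, 95, 127, 126, 127, 102, 30, 28, 34, 49]
c2s 0.4 [103, 134, 154, 155, 155, 137, 98, 40, 70, 125, 155, 150]
c2s 0.2 [196, 177, 36, 37, 44, 57, 105, 99, 104, 114, 152, 151]
c2s 0.0 [116, 115, 26, 30, 34, 56, 71, 81, 98, 89, 77, 67]
```

Emit:
move_arm(
  series=[
    {"offset": [-0.0005, 0, 0.002], "angular": [0, 0, 0], "gripper": 0},
    {"offset": [-0.001, 0, 0.004], "angular": [0, 0, 0], "gripper": 0},
    {"offset": [-0.001, 0, 0.006], "angular": [0, 0, 0], "gripper": 0},
    {"offset": [-0.001, 0, 0.008], "angular": [0, 0, 0], "gripper": 0},
    {"offset": [-0.001, 0, 0.008], "angular": [0, 0, 0], "gripper": 0},
  ],
)

```text
time: 33.35
position: [536.3, -358.8, 79.6]
tcp_rot: [-2.035, -2.394, 0.001]
ft_force: [-0.9, 0.7, 0.6]
width: 0.001
gripper_force: 0.0
```

```bash
python3 st.py
```

```text
dx dy z -208.58762078324952 0.4256852196414763 79.59342118996295 f [-0.86  0.69  0.56] mom [-0.01 -0.01  0.02] 0.0006750358406233812 0.0 33.35
rot [ 0.48 -0.39 -0.67]
```

Continue down until a hard stop shows in the force.

Emit:
move_arm(
  series=[
    {"offset": [0, 0, 0.001], "angular": [0, 0, 0], "gripper": 0},
    {"offset": [0, 0, 0.002], "angular": [0, 0, 0], "gripper": 0},
    {"offset": [0, 0, 0.003], "angular": [0, 0, 0], "gripper": 0},
    {"offset": [0, 0, 0.003], "angular": [0, 0, 0], "gripper": 0},
  ],
)

```text
time: 33.85
position: [536.4, -358.8, 77.9]
tcp_rot: [2.034, 2.393, -0.001]
ft_force: [-2.3, 1.3, 9.6]
width: 0.003
gripper_force: 4.6
```

```bash
python3 st.py
```

```text
dx dy z -208.69452495365758 0.26573965801388993 77.9440244544439 f [-2.31  1.34  9.62] mom [ 0.32  0.6  -0.06] 0.002516620426330221 4.631159192940686 33.85
rot [-0.44 -1.24 -0.73]
```

Emit:
move_arm(
  series=[
    {"offset": [0, 0, 0.001], "angular": [0, 0, 0], "gripper": 0},
    {"offset": [0, 0, 0.002], "angular": [0, 0, 0], "gripper": 0},
    {"offset": [0, 0, 0.002], "angular": [0, 0, 0], "gripper": 0},
  ],
)

```text
time: 34.22
position: [536.5, -358.9, 77.7]
tcp_rot: [2.033, 2.392, -0.0]
ft_force: [-6.9, 4.1, 23.5]
width: 0.001
gripper_force: 11.5
```

```bash
python3 st.py
```

```text
dx dy z -208.74396637990216 0.18789211057505598 77.67551149287033 f [-6.94  4.11 23.45] mom [ 0.89  1.48 -0.01] 0.0007452433160050216 11.479116372474465 34.225
rot [-1.46 -2.16 -0.73]
```

Hard stop: closed. Retreat and verify by code from the scene and side pictures.

Emit:
move_arm(
  series=[
    {"offset": [0, 0, -0.02], "angular": [0, 0, 0], "gripper": 0},
    {"offset": [0, 0, -0.08], "angular": [0, 0, 0], "gripper": 0},
    {"offset": [0, 0, -0.14], "angular": [0, 0, 0], "gripper": 0},
    {"offset": [0.06, 0, -0.15], "angular": [0, 0, 0], "gripper": 0},
    {"offset": [0.12, 0, -0.15], "angular": [0, 0, 0], "gripper": 0},
    {"offset": [0.16, 0, -0.15], "angular": [0, 0, 0], "gripper": 0},
    {"offset": [0.16, 0, -0.15], "angular": [0, 0, 0], "gripper": 0},
    {"offset": [0.16, 0, -0.15], "angular": [0, 0, 0], "gripper": 0},
  ],
)

```text
time: 35.22
position: [510.9, -201.0, 224.9]
tcp_rot: [2.033, 2.394, -0.001]
ft_force: [-0.6, -1.1, 0.5]
width: 0.002
gripper_force: 0.0
```

```bash
python3 st.py
python3 - <<'E'
from hd import *
snap("e1s","scene"); snap("e1","wrist"); snap("e1d","side"); prof("e1s")
g=cv2.imread("pics/e1s.png").max(2)
# handle angle: dark score along fine angles
gg=g.astype(np.float32)
sc=[(np.mean([cv2.getRectSubPix(gg,(1,1),tuple(map(float,p)))[0,0] for p in proj("e1s",[F(-132-r*np.cos(t),71+r*np.sin(t)) for r in range(40,100,4)])]),round(t,2)) for t in np.arange(-.15,.4,.025)]
print(sorted(sc)[:6])
# top bracket pose in the final wrist view (m1 as the reference)
def RT(p): return R.from_euler("z",p[3]).as_matrix(),p[:3]
for tag in("m1","e1"):
    p,a,b=fit([tag],lambda p:RT(np.array([p[0],p[1],42,p[2]])),np.array([*(A+fx*.9+fy*.7)[:2],YF]),180,np.array([5,5,.05])); d=p[:2]-A[:2]; print(tag,d@fx[:2],d@fy[:2],p[2],a,b)
for a,b in(("k1s","e1s"),):
    df=cv2.absdiff(cv2.imread(f"pics/sc.png"),cv2.imread(f"pics/e1s.png")).max(2)>40
    for nm,X,r in(("jar",(611,3,50),12),("tape",(433,27,10),12),("marker",(415,-150,8),12)):
        u_,v_=proj("sc",[X])[0].astype(int); print(nm,(u_,v_),df[v_-r:v_+r,u_-r:u_+r].mean())
E
```

```text
dx dy z -48.781085652538366 0.16368266800049108 224.9171446725895 f [-0.62 -1.07  0.53] mom [-0.07  0.01  0.01] 0.002072177675707077 0.0 35.225
rot [-0.18 -1.12 -1.19]
e1s 1.25 [156, 137, 125, 124, 125, 125, 126, 125, 131, 130, 200, 209]
e1s 1.0 [157, 148, 126, 125, 125, 126, 126, 125, 125, 131, 172, 230]
e1s 0.8 [152, 142, 99, 127, 126, 126, 125, 124, 122, 117, 118, 126]
e1s 0.6 [141, 155, 118, 95, 127, 127, 125, 118, 108, 194, 187, 25]
e1s 0.4 [48, 125, 153, 153, 154, 136, 147, 154, 150, 154, 155, 150]
e1s 0.2 [175, 111, 78, 122, 137, 180, 199, 187, 155, 150, 152, 152]
e1s 0.0 [141, 146, 29, 34, 32, 33, 32, 33, 32, 31, 77, 67]
[(np.float32(26.435915), np.float64(-0.05)), (np.float32(28.190699), np.float64(-0.03)), (np.float32(32.79803), np.float64(-0.0)), (np.float32(35.397293), np.float64(-0.08)), (np.float32(35.54962), np.float64(0.02)), (np.float32(36.54685), np.float64(0.05))]
m1 4.541953937394888 1.103078464163043 1.731066330031612 1785.1584313725489 1551.4243137254905
e1 7.405041617492278 1.18917445410518 1.7305943827872003 1344.5 1176.9972549019608
jar (np.int64(262), np.int64(186)) 0.0
tape (np.int64(215), np.int64(218)) 0.0
marker (np.int64(263), np.int64(242)) 0.0
```

Run:
```python
from hd import *
h=onz("m1",[[249.5,177]],52); p=proj("e1",h)[0]; print((h[0]-A)@fx,(h[0]-A)@fy,p)
g=cv2.imread("pics/e1.png").min(2); x,y=p.round().astype(int); w=g[y-9:y+10,x-9:x+10]
v,u_=np.nonzero(w<150); q=[x-9+u_.mean(),y-9+v.mean()]; H=onz("e1",[q],52); print(q,len(u_),(H[0]-h[0])@fx,(H[0]-h[0])@fy)
# profile along the pack's centre line: world dx vs grey, in both views
for t in("m1","e1"):
    gg=cv2.imread(f"pics/{t}.png").min(2)
    for off in(-12,12):
        q=proj(t,[A+fx*d+fy*(.7+off)+[0,0,30] for d in range(36,62,2)]); print(t,off,[int(gg[int(round(b)),int(round(a))]) for a,b in q])
```

```text
29.69610081149652 1.0257486014041497 [248.23056365  92.98656791]
[np.float64(248.0), np.float64(92.62711864406779)] 59 0.32484738577469363 0.21479241598423127
m1 -12 [224, 224, 224, 224, 218, 220, 224, 224, 222, 222, 130, 99, 97]
m1 12 [227, 227, 227, 227, 222, 219, 224, 225, 222, 222, 127, 99, 97]
e1 -12 [220, 220, 219, 219, 207, 207, 220, 220, 219, 216, 130, 93, 92]
e1 12 [223, 223, 223, 223, 212, 208, 221, 220, 219, 215, 97, 95, 95]
```

The pile hasn't shifted, there is no dark gap at the toe, and the handle is closed, so I'm handing in.

```bash
python3 -c "
from workcell import manip; print(manip.sign_off())"
```

```text
the job is handed in; nothing more can be done
None
```

The job is handed in at about 35 s of the 69 s allowed. Both presenter brackets are nested on the fixture bracket with no visible gap at the top toe; the lower toe is hidden and was pushed until it stopped. The handle is fully down at its stop, and the jar, tape and marker show no change in the before and after pictures.

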